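# Cheese counter: stack the goat cheeses and scan the order

## Robot

A 7-joint arm with a two-finger parallel gripper is mounted at the origin on the work surface. World frame = base frame: x ahead of the robot, y to its left, z up, the work surface at z = 0. Lengths are in m, angles in rad, forces in N, time in s.
With the tool pointing down it reaches from about 0.425 to 0.925 m from the base axis. Payload 6.8 kg.
Tool frame: the origin (TCP) lies between the finger pads; the fingertips stand r.tcp_to_tips ahead of it and the grasp point (between the pads) is the TCP (r.tcp_to_tips is the distance from the TCP to the fingertips, in m); z points along the fingers, y is the line along which they close (so a half turn about z gives the same grasp; the last joint's range is limited). The gripper opens to 85 mm and grips with 20 to 120 N. Pads are 22 mm wide; open, the fingers measure 114 mm over their backs; the gripper's body (76 mm by 85 mm) begins 54 mm behind the grasp point. The pads swing forward as they close: fully open they stand 13 mm farther back than shut.
Start: joints at [1.224, 0.477, 0.022, 1.555, -0.011, 1.109, -0.083], TCP at [0.16, -0.656, 0.25] pointing down, gripper open.
Joint ranges: [-2.96, 2.96], [-0.34, 2.1], [-1.41, 1.46], [0.24, 2.44], [-1.37, 4.51], [0.17, 1.92], [-2.96, 2.96]. Speed limits (rad/s): [2.39, 2.39, 3.14, 3.14, 3.14, 3.14, 3.14].

## Interface

Orientations are given as a rotation vector (axis times angle).
In Python, from bench import r gives the robot as it stands.
- The arm moves only by the tool servo_tool, never from a script. Its argument "commands" is a list of rows, each a list of 2 entries, a list of its own where there are three numbers: the shift along the tool's x, y, z normalised to -1 to 1, where 1 is 250 mm, then the turn, a rotation vector about the tool's x, y, z normalised to -1 to 1, where 1 is 90 degrees. In form: [[[dx, dy, dz], [ax, ay, az]], ...]. A call has 1 to 20 rows; each row is the pose to reach, as a shift and turn from the pose commanded when the call began, along the tool's axes at that moment; what a row does not reach only later rows make up. A row lasts 1/10 s, in which the tool goes at most 50 mm and 8.59 degrees, less where a joint would pass 70% of its speed; a pose out of reach is approached as far as the arm can. A call with a number of a shift or a turn outside -1 to 1 is refused whole. A call with a gripper value outside its range is refused whole. "claw" is the closure, from 0 (fully open) to 1 (shut), set as the call begins (left out, the last holds). The fingers move at their own pace and stop on an object; "squeeze" is the grip in N (left out, the last holds). Time passes only in rows, so rows that repeat a pose let the fingers close. It gives the time, the measured TCP pose, the force, the opening and the grip force at its end, in the units of the state.
- r.get_obs(): the state, without advancing time (a new reading comes with each control period).
- r.grab_frame(name): name is "side" or "top"; returns (picture, depth): 420x560x3 uint8, red, green, blue; 420x560 float32, m along the optical axis (not along the pixel's ray), 0 where there is no reading.
- r.camera_model(name): a dict with "fx", "fy", "cx", "cy" (pixels), "k1" (the pictures are not rectified: a ray, as slopes to the right and down, at radius r is drawn at 1 + k1 r^2 times it, then the intrinsics apply), "extrinsics" (4x4, takes a point from camera to world coordinates). Camera axes: x right, y down, z forward; pixel columns grow to the right and rows downward; lengths in m; the calibration is good to about 2 mm. A picture is of the moment at which its call begins. camera_model takes no time and is no camera call.
- r.hand_in(): hands the job in; it is judged then, once.
Trained networks look in the newest picture that a camera, given by its name, has taken for a name from the list of things; names that differ only in an ending like _2 or _b are one class to them, and where a whole thing is asked for, a point or a joint stands for the part that bears it (a point fixed in the world has none). Each returns a list of dicts, best first, with "confidence" (0 to 1); they miss things now and then, are a little off and sometimes report something else, mostly with a low value. They report only what shows in the picture. A call takes as long as a camera call. They do not tell look-alikes from the thing itself.
- r.boxes_of(camera, target): "uv" ([column, row] in pixels, amid what is visible of it).
- r.mark_of(camera, target): "uv" ([column, row] in pixels: a listed point, or the origin of a listed thing).
The state is a dict: "clock": time; "joints": joint angles; "qvel": joint speeds; "tau": joint torques, N m; "tcp_pos": TCP position; "orientation": TCP orientation; "contact_force": force on the tool from outside, world axes, zero at the start; "moment": the same for the moment, N m; "grip_width": finger opening in m; "gripper_force": force on a finger pad.
Only numpy, scipy, OpenCV 4.12 (cv2) and the standard library are available. Lean on these libraries where they do the work, as an engineer would, in place of code of your own. Each camera call takes 0.05 s, during which the arm holds its last target. There are 200 camera calls.

## Task

Make up the order at the cheese counter: stack all the loose cream goat cheeses flat on the slate plate, neatly centred, the largest at the bottom and each next smaller one on top. Then take the hand scanner, aim it squarely at the middle of the bar label on the order card stand from about 10 cm and hold it still there for two seconds, and after that do the same at the bar label on the serving board. Do not touch either label with the scanner, lay the scanner back flat on the middle of its rubber mat, lengthways, and leave the other goods where they are.

Things in the scene. Friction and masses are not known exactly. Their poses are not given: they have to be found in the camera images.
- round68: largest goat cheese: plain cream-coloured flat disc, diameter 68 mm, 28 mm high, lying flat on the table; origin at the middle of the disc (14 mm above what it lies on), z along its axis; either face may be up. May be absent (then None)
- round60: second largest goat cheese: plain cream-coloured flat disc, diameter 60 mm, 28 mm high, lying flat on the table; origin at the middle of the disc (14 mm above what it lies on), z along its axis; either face may be up. May be absent (then None)
- round52: third largest goat cheese: plain cream-coloured flat disc, diameter 52 mm, 28 mm high, lying flat on the table; origin at the middle of the disc (14 mm above what it lies on), z along its axis; either face may be up. May be absent (then None)
- round44: smallest goat cheese: plain cream-coloured flat disc, diameter 44 mm, 28 mm high, lying flat on the table; origin at the middle of the disc (14 mm above what it lies on), z along its axis; either face may be up. May be absent (then None)
- board: dark wooden serving board 200 x 200 x 18 mm, fixed, with a round slate plate (diameter 140 mm, 6 mm thick) in the middle of its top; a sloped label ledge, 59 mm high, stands along the middle of its -y edge (own axes), about 95 to 145 mm from the centre. Origin at the centre of its underside
- plate_top (a point): centre of the slate plate's upper face, 24 mm above the table, z up
- board_label (a point): centre of the bar label on the ledge of the serving board (sloped plate 90 x 70 mm at 45 degrees, label 72 x 49 mm, black bars on white). z: out of the label, 45 degrees above level; x: up the slope; y: level
- order_stand: order card stand on a steel foot (90 x 100 mm, fixed), 79 mm high, holding a white plate 90 x 90 mm sloped at 45 degrees that faces its own -x and up. Origin under the plate's centre, on the table
- order_label (a point): centre of the bar label on the order card stand (label 72 x 63 mm, black bars on white). Axes as for the board label: z out of the label, x up the slope, y level
- scanner: grey hand scanner, 145 mm long, lying on its flat underside on the rest; body 125 mm long, 34 mm wide and 36 mm high (x from -75 to +50 mm), then a head 50 mm wide at the +x end (x up to +76 mm, 43 mm high). Centre of mass within 10 mm of x = 0; 0.17 kg nominal. Origin at the middle of its underside, x towards the head, z up
- lens (a point): middle of the scanner's window, on the bevel under its head (66 mm ahead of the scanner's origin, 11 mm up). Its x axis is the line of sight: forward and 45 degrees down when the scanner is level; y is the scanner's y
- rest: flat black rubber mat 230 x 130 x 4 mm, fixed to the table: the scanner's place. Origin at the centre of its underside (table level), x along its length
- block_cheese: bystander: loose block of cheese 65 x 85 x 50 mm, origin at the centre of its underside
- tub: bystander: white lidded tub, diameter 76 mm, 75 mm high, origin at the centre of its underside
- jar: bystander: amber jar, diameter 68 mm, 100 mm high, origin at the centre of its underside
- tub2: bystander: white lidded tub, diameter 90 mm, 85 mm high, origin at the centre of its underside
- slice: bystander: cheese slice (spatula) 280 x 65 mm, up to 20 mm high, lying on the table along its x axis, wooden handle to -x; origin at its middle, on the table
- pot: bystander: small steel-lidded glass pot, diameter 50 mm, 45 mm high, origin at the centre of its underside
- gouda: bystander: brown-rinded cheese wheel, diameter 100 mm, 45 mm high, origin at the centre of its underside
There are look-alikes about, which are no part of the job. What is shaped like the round60 but green or pink is not meant.

How it is judged:
By the outcome, as a careful person would: the job done as asked, in the order asked, and still so for the second after the job is handed in, with the robot touching nothing.
Of round68, round60, round52, round44 only 3 to 4 are there at a start; the rules pass over those that are not, and their reading is None.
At some moment in a run one of round68, round60, round52, round44, scanner may be knocked a few centimetres aside while the robot is not near it.
It also fails if it takes over 210 s, if anything falls off the work surface, if the arm or the gripper's body presses on something with over 40 N, if the wrist force passes 120 N, or if a joint passes its speed limit or range.

## Working session

There is one attempt and no reset: what is moved stays moved. The work goes in short steps, Python scripts to look and compute and a tool call to move; the robot and the scene stay as the last step left them, time stands still between calls to the robot, and variables do not carry over. Pictures are saved under pics/ and viewed, at most 14 in all, crops included, and the job is handed in when it is done.

Besides the shell and the picture viewer there is one more tool, called after ">>>" as name([rows], argument=value, ...), one row to a line, values as JSON. servo_tool: Moves the arm, as the interface text tells. Scaled input: -1 to 1 covers 250 mm each way for a shift and 90 degrees each way for a turn. Its arguments: {"type":"object","properties":{"commands":{"type":"array"},"claw":{"type":"number"},"squeeze":{"type":"number"}},"required":["commands"]}

```bash
ls; mkdir -p pics; cat > h.py <<'E'
import numpy as np, cv2
from scipy.spatial.transform import Rotation as R
from bench import r
def ray(cam,uv):
    m=r.camera_model(cam); x=(uv[0]-m["cx"])/m["fx"]; y=(uv[1]-m["cy"])/m["fy"]
    rd=np.hypot(x,y); s=rd
    for _ in range(20): s=rd/(1+m["k1"]*s*s)
    k=s/rd if rd>0 else 1
    T=np.array(m["extrinsics"]); return T[:3,3], T[:3,:3]@np.array([x*k,y*k,1.0])
def at_z(cam,uv,z):
    o,d=ray(cam,uv); return o+d*(z-o[2])/d[2]
def at_d(cam,uv,dep):
    o,d=ray(cam,uv); return o+d*dep
def cloud(cam,dep):
    m=r.camera_model(cam); h,w=dep.shape
    u,v=np.meshgrid(np.arange(w),np.arange(h)); x=(u-m["cx"])/m["fx"]; y=(v-m["cy"])/m["fy"]
    rd=np.hypot(x,y); s=rd.copy()
    for _ in range(20): s=rd/(1+m["k1"]*s*s)
    k=np.where(rd>0,s/np.maximum(rd,1e-9),1)
    T=np.array(m["extrinsics"]); P=np.stack([x*k*dep,y*k*dep,dep],-1)
    return P@T[:3,:3].T+T[:3,3]
def rel(p,Rm,obs=None):
    "normalised shift/turn from the current pose to p,Rm"
    o=obs or r.get_obs(); R0=R.from_rotvec(o["orientation"])
    d=R0.inv().apply(np.array(p)-o["tcp_pos"])/0.25
    a=(R0.inv()*Rm).as_rotvec()/(np.pi/2)
    return d.round(4),a.round(4)
E
python3 - <<'E'
from h import *
o=r.get_obs(); print(o, r.tcp_to_tips)
for c in ("top","side"):
    p,d=r.grab_frame(c); cv2.imwrite(f"pics/{c}0.png",cv2.resize(p[:,:,::-1],(784,588))); np.save(f"{c}0.npy",d); np.save(f"{c}0p.npy",p)
    m=r.camera_model(c); print(c,m)
    for t in "round68 round60 round52 round44 board plate_top board_label order_stand order_label scanner lens rest block_cheese tub jar tub2 slice pot gouda".split():
        print(t,[(np.round(x["uv"]).astype(int).tolist(),round(x["confidence"],2)) for x in r.mark_of(c,t)][:5])
E
```

```text
pics
{'clock': 0.0, 'joints': array([ 1.2238928 ,  0.4777801 ,  0.02234387,  1.55642646, -0.01147251,
        1.10930346, -0.08311133]), 'qvel': array([-0.00178421,  0.00069946, -0.00122958, -0.00086664, -0.00132979,
       -0.0001942 , -0.00208933]), 'tau': array([ 6.19904113e-04, -5.96444786e+01,  1.60828080e+00, -2.81194049e+01,
        1.25420574e-02,  9.26449749e-03, -1.49616972e-05]), 'tcp_pos': array([ 0.15951513, -0.65532023,  0.24934974]), 'orientation': array([-3.11748310e+00, -3.74042300e-01,  5.80447911e-04]), 'contact_force': array([-0.63769186,  0.1274844 ,  0.57448137]), 'moment': array([-0.00079701,  0.03467577, -0.01809811]), 'gripper_force': 0.0, 'grip_width': 0.08543534247027208} 0.019
top {'fx': 462.7486437322561, 'fy': 462.7486437322561, 'cx': 287.0534365152821, 'cy': 210.41312998574162, 'k1': -0.14126419234473134, 'extrinsics': array([[-0.02856599, -0.99569754,  0.08814981,  0.40777135],
       [-0.99937904,  0.03026847,  0.01803738,  0.0053924 ],
       [-0.02062793, -0.08757981, -0.99594391,  1.23894496],
       [ 0.        ,  0.        ,  0.        ,  1.     
[... 1810 characters left out ...]
224, 246], 0.9), ([211, 284], 0.84), ([314, 259], 0.79), ([261, 283], 0.73), ([334, 295], 0.7)]
board [([252, 193], 0.69), ([251, 183], 0.49)]
plate_top [([251, 184], 0.97)]
board_label [([261, 200], 0.81)]
order_stand [([335, 231], 0.65), ([276, 156], 0.4)]
order_label [([296, 342], 0.69), ([332, 220], 0.61)]
scanner [([296, 341], 0.75), ([272, 155], 0.29)]
lens [([324, 324], 0.68), ([298, 341], 0.39)]
rest [([296, 340], 0.71), ([263, 247], 0.6)]
block_cheese [([379, 264], 0.92)]
tub [([198, 163], 0.78)]
jar [([397, 297], 0.79), ([319, 258], 0.52)]
tub2 [([198, 163], 0.78)]
slice [([271, 154], 0.71), ([262, 202], 0.36), ([261, 285], 0.19)]
pot [([290, 234], 0.78)]
gouda [([337, 191], 0.77)]
```

View pics/top0.png

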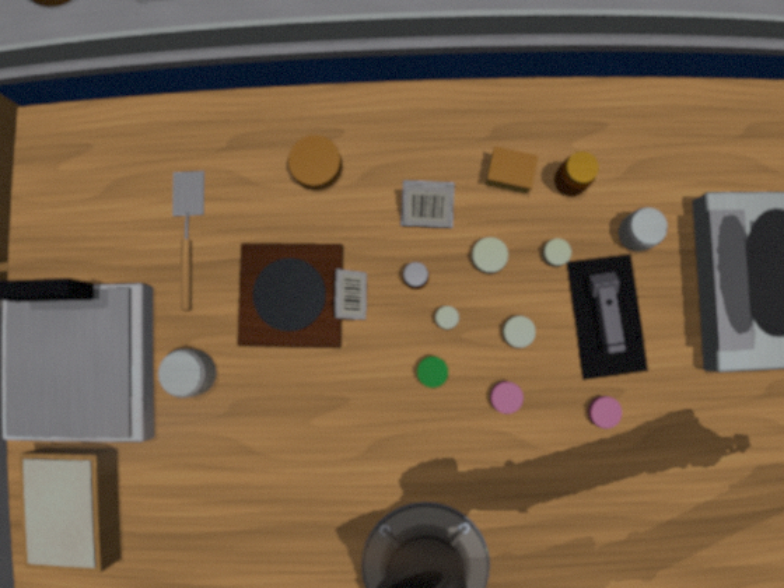

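View pics/side0.png

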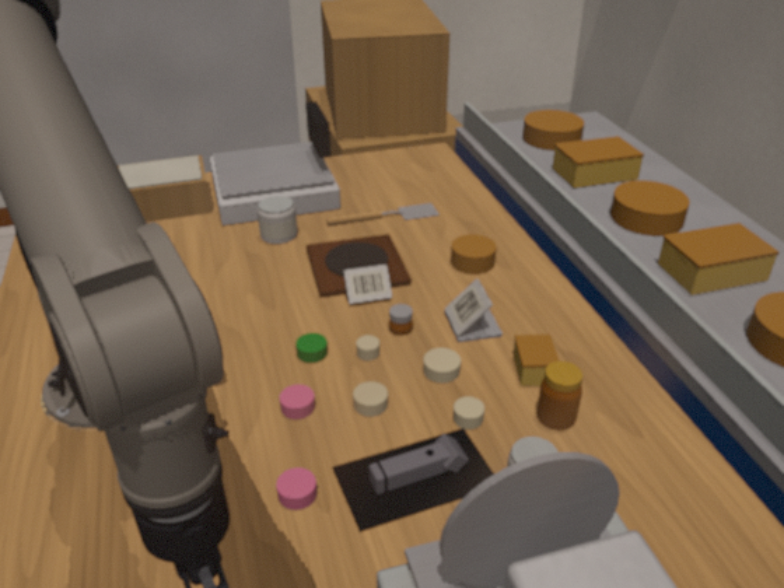

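Top picture (784 wide): cream discs at (490,254), (519,331), (557,252), (447,317). Look-alikes are the green disc at (432,371) and the pink ones at (507,397) and (605,411); the pot at (415,274) is steel. The scanner lies on its mat at (608,312) with its head toward the image top (+x). The order label is at (428,206), and the board label on its ledge is at (351,294). The side view agrees. Next I'll measure and check with one close crop.

```bash
cat >> h.py <<'E'
def disc(c,p,d,seed,z0,rad=0.05,hmin=0.5):
    "cream disc near seed xy with top at z0: mask centroid, min enclosing circle diameter, top z"
    C=cloud(c,d); hsv=cv2.cvtColor(p,cv2.COLOR_RGB2HSV)
    near=np.hypot(C[...,0]-seed[0],C[...,1]-seed[1])<rad
    m=near&(abs(C[...,2]-z0)<0.009)
    q=C[m][:,:2]
    if len(q)<20: return None
    n,lab=cv2.connectedComponents(m.astype(np.uint8)); k=np.argmax(np.bincount(lab[lab>0])) ; m=lab==k
    v,u=np.nonzero(m); zt=np.median(C[m][:,2])
    q=np.array([at_z(c,(a,b),z0)[:2] for a,b in zip(u,v)])
    o,dd=ray(c,(u.mean(),v.mean()))
    return q.mean(0),2*np.sqrt(cv2.contourArea(cv2.convexHull(q.astype(np.float32)))/np.pi),zt,np.median(hsv[m],axis=0)
E
python3 - <<'E'
from h import *
S=[(490,254),(519,331),(557,252),(447,317)]
p=np.load("top0p.npy");d=np.load("top0.npy")
for s in S:
    u=np.array(s)/1.4; x=at_z("top",u,0.028); print("disc",s,x.round(3),disc("top",p,d,x,0.028))
ps=np.load("side0p.npy");ds=np.load("side0.npy")
for s in [(441,362),(370,395),(468,410),(368,346)]:
    u=np.array(s)/1.4; x=at_z("side",u,0.028); print("sdisc",s,x.round(3),disc("side",ps,ds,x,0.028))
C=cloud("top",d); Cs=cloud("side",ds)
hsv=cv2.cvtColor(p,cv2.COLOR_RGB2HSV)
def info(n,m,C=C):
    q=C[m]; r_=cv2.minAreaRect(q[:,:2].astype(np.float32)); print(n,len(q),"mean",q.mean(0).round(4),"rect",np.round(r_[0],4),np.round(r_[1],4),round(r_[2],2))
def box(u0,u1,v0,v1):
    m=np.zeros(d.shape,bool); m[int(v0/1.4):int(v1/1.4),int(u0/1.4):int(u1/1.4)]=1; return m
def plane(n,m,C):
    q=C[m]
    for _ in range(5):
        c=q.mean(0); nn=np.linalg.svd(q-c,full_matrices=False)[2][2]; q=q[abs((q-c)@nn)<0.004]
    nn=nn*np.sign(nn[2]); print(n,"plane",len(q),c.round(4),nn.round(3),"extent",q.min(0).round(3),q.max(0).round(3))
info("board",box(230,350,235,355)&(C[...,2]>0.010)&(C[...,2]<0.03))
# slate: dark greyish
sl=box(230,350,235,355)&(hsv[...,1]<110)&(hsv[...,2]<90); n,l,st,ce=cv2.connectedComponentsWithStats(sl.astype(np.uint8)); k=1+np.argmax(st[1:,4]); print("slate px",ce[k],st[k]); print(at_z("top",ce[k],0.024))
mt=box(555,660,245,390)&(hsv[...,2]<45); 
v,u=np.nonzero(mt); q=np.array([at_z("top",(a,b),0.004)[:2] for a,b in zip(u,v)]).astype(np.float32); print("mat",cv2.minAreaRect(q))
sc=box(570,640,255,375)&(C[...,2]>0.026)&(C[...,2]<0.06); info("scanner",sc)
plane("order",box(398,460,175,235)&(C[...,2]>0.015)&(C[...,2]<0.1),C); plane("boardl",box(334,372,262,325)&(C[...,2]>0.026)&(C[...,2]<0.1),C)
def bs(u0,u1,v0,v1): return box(u0,u1,v0,v1)
plane("order side",bs(445,492,282,338)&(Cs[...,2]>0.015)&(Cs[...,2]<0.1),Cs); plane("boardl side",bs(343,394,264,305)&(Cs[...,2]>0.026)&(Cs[...,2]<0.1),Cs)
for t,u,us in (("order",(307,147),(332,220)),("board",(253,208),(261,200))):
    print(t,C[u[1],u[0]].round(3),Cs[us[1],us[0]].round(3))
print("floor z",np.median(C[box(300,420,380,400)][:,2]),np.median(Cs[bs(300,420,440,460)][:,2]))
a=cv2.resize(p[150:290,235:470,::-1],None,fx=3.3,fy=3.3,interpolation=cv2.INTER_CUBIC); cv2.imwrite("pics/crop0.png",a)
for nm,t in (("tub2",(137,268)),("tub",(453,168)),("pot",(298,198)),("gouda",(226,117)),("jar",(411,119)),("block",(365,120)),("slice",(132,171))): print(nm,at_z("top",t,0.04).round(3))
E
```

```text
disc (490, 254) [ 0.587 -0.141  0.028] (array([ 0.58608018, -0.13947394]), np.float64(0.06702458735672678), np.float64(0.027982672928906327), array([ 39.,  31., 163.]))
disc (519, 331) [ 0.44  -0.19   0.028] (array([ 0.43887463, -0.18946569]), np.float64(0.05936489985461844), np.float64(0.02813315918031989), array([ 43.,  22., 163.]))
disc (557, 252) [ 0.587 -0.269  0.028] (array([ 0.5886376 , -0.26892745]), np.float64(0.05027973162094266), np.float64(0.027983994922644695), array([ 38.,  33., 163.]))
disc (447, 317) [ 0.47  -0.056  0.028] (array([ 0.47028954, -0.05630182]), np.float64(0.04096167070891021), np.float64(0.02773505774056928), array([ 41.,  25., 162.]))
sdisc (441, 362) [ 0.582 -0.15   0.028] (array([ 0.58446492, -0.14854512]), np.float64(0.07046618692131193), np.float64(0.026316479091394562), array([ 19.,  65., 171.]))
sdisc (370, 395) [ 0.438 -0.197  0.028] (array([ 0.43858807, -0.19697349]), np.float64(0.06166842100322685), np.float64(0.026997032289888145), array([ 19.,  69., 169.]))
sdisc (468, 410) [ 0.584 -0.278  0.028] (array([ 0.58535602, -0.27386953]), np.float64(0.05532705886958342), np.float64(0.027962483807355443), array([ 19.,  63., 172.]))
sdisc (368, 346) [ 0.468 -0.069  0.028] (array([ 0.46959128, -0.06339153]), np.float64(0.04640069386592799), np.float64(0.026040727043891543), array([ 19.,  66., 170.]))
board 5286 mean [0.5218 0.2431 0.0199] rect [0.5235 0.2416] [0.2017 0.2013] 87.42
slate px [206.1278855 209.9833795] [ 180  184   53   53 2166]
[0.52298705 0.24237908 0.024     ]Traceback (most recent call last):
  File "<stdin>", line 24, in <module>
  File "h.py", line 11, in at_z
    o,d=ray(cam,uv); return o+d*(z-o[2])/d[2]
        ~~~^^^^^^^^
  File "h.py", line 5, in ray
    m=r.camera_model(cam); x=(uv[0]-m["cx"])/m["fx"]; y=(uv[1]-m["cy"])/m["fy"]
ValueError: time passes only in moves, steps and waits
```

```bash
python3 - <<'E'
s=open("h.py").read()
s=s.replace("def ray(","_M={}\ndef cm(c):\n    if c not in _M: _M[c]=r.camera_model(c)\n    return _M[c]\ndef ray(",1)
a,b=s.split("def ray(",1); b=b.replace("r.camera_model(cam)","cm(cam)"); open("h.py","w").write(a+"def ray("+b)
E
python3 - <<'E'
from h import *
p=np.load("top0p.npy");d=np.load("top0.npy");ds=np.load("side0.npy")
C=cloud("top",d); Cs=cloud("side",ds); hsv=cv2.cvtColor(p,cv2.COLOR_RGB2HSV)
def info(n,m,C=C):
    q=C[m]; r_=cv2.minAreaRect(q[:,:2].astype(np.float32)); print(n,len(q),"mean",q.mean(0).round(4),"rect",np.round(r_[0],4),np.round(r_[1],4),round(r_[2],2))
def box(u0,u1,v0,v1):
    m=np.zeros(d.shape,bool); m[int(v0/1.4):int(v1/1.4),int(u0/1.4):int(u1/1.4)]=1; return m
def plane(n,m,C):
    q=C[m]
    for _ in range(6):
        c=q.mean(0); nn=np.linalg.svd(q-c,full_matrices=False)[2][2]; q=q[abs((q-c)@nn)<0.004]
    nn=nn*np.sign(nn[2]); print(n,"plane",len(q),c.round(4),nn.round(3),"extent",q.min(0).round(3),q.max(0).round(3))
mt=box(555,660,245,390)&(hsv[...,2]<45)
v,u=np.nonzero(mt); q=np.array([at_z("top",(a,b),0.004)[:2] for a,b in zip(u,v)]).astype(np.float32); print("mat",cv2.minAreaRect(q))
sc=box(570,640,255,375)&(C[...,2]>0.022)&(C[...,2]<0.06); info("scanner",sc); 
q=C[sc]; c=q[:,:2].mean(0); e=np.linalg.svd(q[:,:2]-c,full_matrices=False)[2][0]; e*=np.sign(e[0]); t=(q[:,:2]-c)@e; w=(q[:,:2]-c)@np.array([-e[1],e[0]]); 
print("axis",e,np.degrees(np.arctan2(e[1],e[0])),"ends",t.min(),t.max(),"w",w.min(),w.max(),"c",c, "body w mid",[(round(w[(t>a)&(t<a+.02)].min(),4),round(w[(t>a)&(t<a+.02)].max(),4)) for a in (-.06,-.03,0,.03,.055)])
plane("order",box(398,460,175,235)&(C[...,2]>0.015)&(C[...,2]<0.1),C); plane("boardl",box(334,372,262,325)&(C[...,2]>0.026)&(C[...,2]<0.1),C)
plane("order side",box(445,492,282,338)&(Cs[...,2]>0.015)&(Cs[...,2]<0.1),Cs); plane("boardl side",box(343,394,264,305)&(Cs[...,2]>0.026)&(Cs[...,2]<0.1),Cs)
for t,u,us in (("order",(307,147),(332,220)),("board",(253,208),(261,200))):
    print(t,C[u[1],u[0]].round(3),Cs[us[1],us[0]].round(3))
print("floor z",np.median(C[box(300,420,380,400)][:,2]),np.median(Cs[box(300,420,440,460)][:,2]))
a=cv2.resize(p[100:290,235:470,::-1],None,fx=3.1,fy=3.1,interpolation=cv2.INTER_CUBIC); cv2.imwrite("pics/crop0.png",a)
for nm,t in (("tub2",(137,268)),("tub",(453,168)),("pot",(298,198)),("gouda",(226,117)),("jar",(411,119)),("block",(365,120)),("slice",(132,171))): print(nm,at_z("top",t,0.04).round(3))
E
```

```text
mat ((0.4639934301376343, -0.3650464713573456), (0.22366973757743835, 0.1248398944735527), 4.865426063537598)
scanner 885 mean [ 0.4734 -0.3586  0.0385] rect [ 0.4699 -0.3619] [0.1494 0.0508] 7.27
axis [0.99341691 0.11455502] 6.577959804146159 ends -0.07862160638491833 0.0710020692134823 w -0.02749103932759091 0.023339367295231544 c [ 0.47340883 -0.35858998] body w mid [(np.float64(-0.0194), np.float64(0.0163)), (np.float64(-0.0183), np.float64(0.0153)), (np.float64(-0.0183), np.float64(0.0145)), (np.float64(-0.0271), np.float64(0.0231)), (np.float64(-0.0275), np.float64(0.0233))]
order plane 937 [ 0.6811 -0.0251  0.0492] [-0.704  0.056  0.708] extent [ 0.645 -0.069  0.016] [0.715 0.018 0.082]
boardl plane 531 [0.5176 0.1284 0.0446] [-0.031 -0.682  0.731] extent [0.473 0.103 0.026] [0.564 0.148 0.064]
order side plane 643 [ 0.6793 -0.0296  0.0464] [-0.705  0.052  0.707] extent [ 0.645 -0.076  0.015] [0.715 0.024 0.078]
boardl side plane 357 [0.5184 0.1267 0.0417] [-0.012 -0.63   0.776] extent [0.473 0.103 0.026] [0.563 0.148 0.059]
order [ 0.679 -0.03   0.046] [ 0.676 -0.023  0.04 ]
board [0.524 0.116 0.033] [ 0.222 -1.072  0.866]
floor z -0.0005679485536217443 0.0010093427859966253
tub2 [0.374 0.427 0.04 ]
tub [ 0.614 -0.417  0.04 ]
pot [ 0.545 -0.002  0.04 ]
gouda [0.77  0.183 0.04 ]
jar [ 0.749 -0.312  0.04 ]
block [ 0.749 -0.187  0.04 ]
slice [0.633 0.441 0.04 ]
```

View pics/crop0.png

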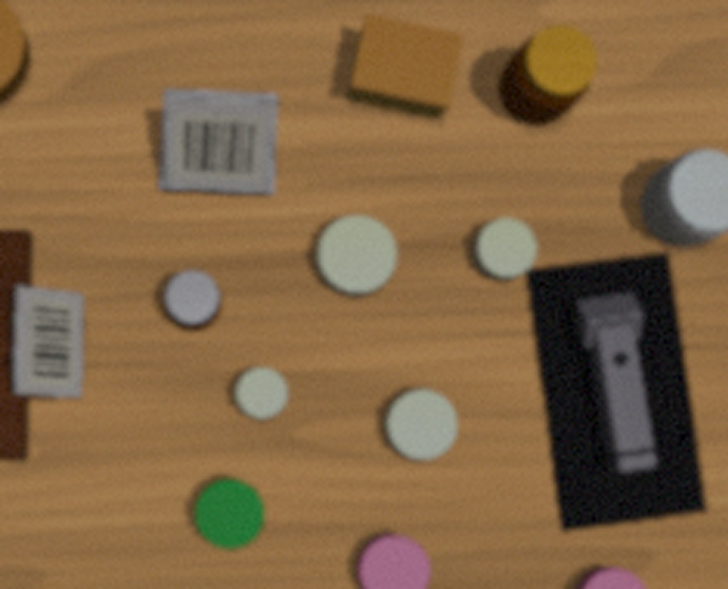

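The crop confirms the four plain cream discs at crop pixels (356,254), (421,424), (505,248) and (262,392). Measured top diameters are about 67, 59, 50 and 41 mm, in that order, so all four sizes are present. I'll move now, squaring the tool with the world axes on the way.

>>> servo_tool([
  [[1,-0.75,0],[0,0,0.152]],
  [[1,-0.75,0],[0,0,0.152]],
  [[1,-0.75,0],[0,0,0.152]],
  [[1,-0.75,0],[0,0,0.152]],
  [[1,-0.75,0],[0,0,0.152]],
  [[1,-0.75,0],[0,0,0.152]],
  [[1,-0.75,0],[0,0,0.152]],
  [[1,-0.75,0],[0,0,0.152]],
  [[1,-0.75,0],[0,0,0.152]],
  [[1,-0.75,0],[0,0,0.152]],
], claw=0, squeeze=40)

```text
clock: 3.0
tcp_pos: [0.3565, -0.4165, 0.2503]
orientation: [3.141, -0.006, -0.001]
contact_force: [-0.6, -0.7, -0.5]
grip_width: 0.0853
gripper_force: 0.0
```

>>> servo_tool([
  [[0.918,-1,0.4],[0,0,0]],
  [[0.918,-1,0.4],[0,0,0]],
  [[0.918,-1,0.4],[0,0,0]],
  [[0.918,-1,0.4],[0,0,0]],
  [[0.918,-1,0.4],[0,0,0]],
  [[0.918,-1,0.4],[0,0,0]],
  [[0.918,-1,0.4],[0,0,0]],
  [[0.918,-1,0.4],[0,0,0]],
  [[0.918,-1,0.4],[0,0,0]],
  [[0.918,-1,0.4],[0,0,0]],
])

```text
clock: 4.0
tcp_pos: [0.5868, -0.1675, 0.1502]
orientation: [3.14, -0.005, -0.001]
contact_force: [-0.2, 0.6, -0.4]
grip_width: 0.0855
gripper_force: 0.0
```

```bash
python3 - <<'E'
from h import *
o=r.get_obs(); print(o["tcp_pos"],o["orientation"],o["clock"],o["joints"].round(2))
p,d=r.grab_frame("side")
cv2.imwrite("pics/side1.png",cv2.resize(p[120:340,140:420,::-1],(784,616)[:1]+(600,)))
R0=np.load("side0p.npy").astype(int)
for s in [(490,254)]:
    pass
C=cloud("side",d)
for x in [(.586,-.1395),(.439,-.1895),(.5885,-.269),(.470,-.056)]:
    m=(np.hypot(C[...,0]-x[0],C[...,1]-x[1])<.05)&(abs(C[...,2]-.028)<.003); q=C[m]; print(x,len(q),q[:,:2].min(0),q[:,:2].max(0),q[:,:2].mean(0))
print(rel((.586,-.1395,.024),R.from_rotvec([np.pi,0,0])))
E
```

```text
[ 0.58675877 -0.16745571  0.15023495] [ 3.14017060e+00 -5.41582724e-03 -1.29316009e-03] 4.0 [ 0.29  0.49 -0.16  1.8   0.1   0.87 -1.48]
(0.586, -0.1395) 309 [ 0.55380717 -0.1795595 ] [ 0.61846306 -0.11049682] [ 0.58639624 -0.14440209]
(0.439, -0.1895) 279 [ 0.41046089 -0.22480874] [ 0.46848228 -0.1617907 ] [ 0.43907409 -0.19302555]
(0.5885, -0.269) 268 [ 0.56103485 -0.29633615] [ 0.61199247 -0.24368561] [ 0.58648968 -0.27185773]
(0.47, -0.056) 112 [ 0.44987326 -0.08159517] [ 0.49033851 -0.03569422] [ 0.47054382 -0.05815916]
(array([-0.003 , -0.1134,  0.5058]), array([ 0.001 ,  0.0003, -0.0026]))
```

>>> servo_tool([
  [[-0.003,-0.106,0],[0,0,0]],
  [[-0.003,-0.106,0.15],[0,0,0]],
  [[-0.003,-0.106,0.3],[0,0,0]],
  [[-0.003,-0.106,0.4],[0,0,0]],
  [[-0.003,-0.106,0.47],[0,0,0]],
  [[-0.003,-0.106,0.505],[0,0,0]],
  [[-0.003,-0.106,0.505],[0,0,0]],
  [[-0.003,-0.106,0.505],[0,0,0]],
])

```text
clock: 4.85
tcp_pos: [0.5874, -0.1391, 0.0251]
orientation: [3.141, -0.002, 0.002]
contact_force: [-0.9, -0.6, 1.6]
grip_width: 0.0852
gripper_force: 0.0
```

>>> servo_tool([
  [[0,0,0],[0,0,0]],
  [[0,0,0],[0,0,0]],
  [[0,0,0],[0,0,0]],
  [[0,0,0],[0,0,0]],
  [[0,0,0],[0,0,0]],
  [[0,0,0],[0,0,0]],
  [[0,0,0],[0,0,0]],
  [[0,0,0],[0,0,0]],
], claw=1, squeeze=40)

```text
clock: 5.65
tcp_pos: [0.5878, -0.1386, 0.0257]
orientation: [3.141, -0.001, 0.003]
contact_force: [-2.7, -0.2, 6.2]
grip_width: 0.0665
gripper_force: 43.6
```

>>> servo_tool([
  [[0,0,-0.05],[0,0,0]],
  [[0,0,-0.15],[0,0,0]],
  [[0,0,-0.27],[0,0,0]],
  [[0,0,-0.36],[0,0,0]],
  [[-0.01,-0.05,-0.4],[0,0,0]],
  [[-0.03,-0.15,-0.4],[0,0,0]],
  [[-0.05,-0.29,-0.4],[0,0,0]],
  [[-0.07,-0.43,-0.4],[0,0,0]],
  [[-0.1,-0.57,-0.4],[0,0,0]],
  [[-0.13,-0.7,-0.4],[0,0,0]],
  [[-0.15,-0.81,-0.4],[0,0,0]],
  [[-0.16,-0.91,-0.4],[0,0,0]],
  [[-0.17,-0.98,-0.4],[0,0,0]],
  [[-0.17,-1,-0.4],[0,0,0]],
  [[-0.17,-1,-0.4],[0,0,0]],
])

```text
clock: 7.15
tcp_pos: [0.5439, 0.113, 0.124]
orientation: [-3.141, -0.003, 0.001]
contact_force: [-0.7, -0.1, -0.3]
grip_width: 0.0666
gripper_force: 45.1
```

```bash
python3 - <<'E'
from h import *
o=r.get_obs(); print(o["tcp_pos"],o["clock"],o["joints"].round(2),o["contact_force"],o["grip_width"])
print(rel((.5248,.242,.049),R.from_rotvec([np.pi,0,0])))
E
```

```text
[0.54389668 0.11299454 0.12401815] 7.15 [-0.15  0.45 -0.21  1.94  0.13  0.77 -2.  ] [-0.74414046 -0.11933071 -0.29079714] 0.0665929057296626
(array([-0.0752, -0.5162,  0.3001]), array([-0.0001,  0.0002,  0.0013]))
```

>>> servo_tool([
  [[-0.01,-0.07,0],[0,0,0]],
  [[-0.03,-0.2,0],[0,0,0]],
  [[-0.05,-0.33,0],[0,0,0]],
  [[-0.07,-0.44,0.05],[0,0,0]],
  [[-0.075,-0.5,0.12],[0,0,0]],
  [[-0.075,-0.516,0.19],[0,0,0]],
  [[-0.075,-0.516,0.24],[0,0,0]],
  [[-0.075,-0.516,0.26],[0,0,0]],
  [[-0.075,-0.516,0.26],[0,0,0]],
  [[-0.075,-0.516,0.26],[0,0,0]],
  [[-0.075,-0.516,0.26],[0,0,0]],
])

```text
clock: 8.25
tcp_pos: [0.5264, 0.2407, 0.0599]
orientation: [-3.141, 0.001, -0.002]
contact_force: [0.6, 0.1, -1.0]
grip_width: 0.0666
gripper_force: 45.1
```

>>> servo_tool([
  [[-0.005,-0.004,0.01],[0,0,0]],
  [[-0.005,-0.004,0.022],[0,0,0]],
  [[-0.005,-0.004,0.032],[0,0,0]],
  [[-0.005,-0.004,0.037],[0,0,0]],
  [[-0.005,-0.004,0.037],[0,0,0]],
  [[-0.005,-0.004,0.037],[0,0,0]],
])

```text
clock: 8.85
tcp_pos: [0.5243, 0.2419, 0.0498]
orientation: [3.141, 0.0, -0.001]
contact_force: [-2.1, -1.5, 2.3]
grip_width: 0.0666
gripper_force: 45.6
```

>>> servo_tool([
  [[0,0,0],[0,0,0]],
  [[0,0,0],[0,0,0]],
  [[0,0,0],[0,0,0]],
  [[0,0,0],[0,0,0]],
  [[0,0,0],[0,0,0]],
  [[0,0,-0.08],[0,0,0]],
  [[0,0,-0.2],[0,0,0]],
  [[0,0,-0.36],[0,0,0]],
  [[-0.1,0.1,-0.5],[0,0,0]],
  [[-0.2,0.28,-0.55],[0,0,0]],
  [[-0.25,0.48,-0.55],[0,0,0]],
  [[-0.3,0.68,-0.55],[0,0,0]],
  [[-0.32,0.88,-0.55],[0,0,0]],
  [[-0.34,1,-0.55],[0,0,0]],
  [[-0.34,1,-0.55],[0,0,0]],
  [[-0.34,1,-0.55],[0,0,0]],
], claw=0)

```text
clock: 10.45
tcp_pos: [0.4395, -0.0085, 0.1875]
orientation: [-3.141, 0.003, -0.001]
contact_force: [-0.2, -0.5, 0.2]
grip_width: 0.0854
gripper_force: 0.0
```

```bash
cat > look.py <<'E'
from h import *
def blobs(seeds,z0,plate=True):
    p,d=r.grab_frame("top"); C=cloud("top",d)
    for n,s in seeds.items(): print(n,disc("top",p,d,s,z0[n],0.055)) 
    return p,d
E
python3 - <<'E'
from look import *
p,d=blobs(dict(r68=(.523,.242),r60=(.439,-.1895),r52=(.5885,-.269),r44=(.47,-.056)),dict(r68=.052,r60=.028,r52=.028,r44=.028))
hsv=cv2.cvtColor(p,cv2.COLOR_RGB2HSV); C=cloud("top",d)
cv2.imwrite("pics/top1.png",cv2.resize(p[:,:,::-1],(784,588)))
print(r.get_obs()["tcp_pos"],r.get_obs()["clock"])
E
```

```text
r68 (array([0.52307202, 0.23906418]), np.float64(0.06685455758419824), np.float64(0.051345194645130654), array([ 36.,  40., 170.]))
r60 (array([ 0.43892332, -0.18941208]), np.float64(0.059401575818365616), np.float64(0.027791079648369355), array([ 43.,  21., 170.]))
r52 (array([ 0.58866184, -0.26911869]), np.float64(0.05032574705362916), np.float64(0.028058933519917728), array([ 38.,  33., 170.]))
r44 None
[ 0.4397545  -0.00737169  0.18749049] 10.5
```

View pics/top1.png

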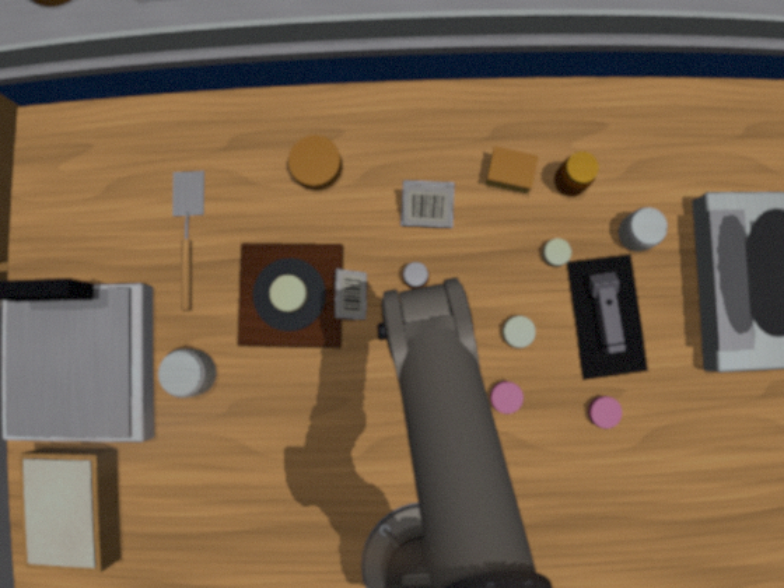

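```bash
cat >> h.py <<'E'
def fitc(c,mask,z):
    "circle fit of the outer contour of a mask, projected to height z"
    cs,_=cv2.findContours(mask.astype(np.uint8),cv2.RETR_EXTERNAL,cv2.CHAIN_APPROX_NONE)
    k=max(cs,key=cv2.contourArea)[:,0,:]
    q=np.array([at_z(c,a,z)[:2] for a in k])
    A=np.c_[2*q,np.ones(len(q))]
    w=np.ones(len(q))
    for _ in range(10):
        s=np.linalg.lstsq(A*w[:,None],(q**2).sum(1)*w,rcond=None)[0]; rr=np.sqrt(s[2]+s[0]**2+s[1]**2); e=np.hypot(*(q-s[:2]).T)-rr; w=1/(1+(e/0.0008)**2)
    return s[:2].round(4),round(2*rr,4)
def subgrid(p,f=4): return cv2.resize(p,None,fx=f,fy=f,interpolation=cv2.INTER_CUBIC)
def fitcol(c,p,sel,uv,win,z,f=4):
    "threshold in an upsampled window"
    u0,v0=int(uv[0]-win),int(uv[1]-win); a=subgrid(p[v0:v0+2*win,u0:u0+2*win],f); m=sel(a.astype(int))
    n,l,st,ce=cv2.connectedComponentsWithStats(m.astype(np.uint8)); k=1+np.argmax(st[1:,4]); m=(l==k).astype(np.uint8)
    cs,_=cv2.findContours(m,cv2.RETR_EXTERNAL,cv2.CHAIN_APPROX_NONE); k=max(cs,key=cv2.contourArea)[:,0,:]
    k=(k+0.5)/f-0.5+[u0,v0]
    q=np.array([at_z(c,x,z)[:2] for x in k]); A=np.c_[2*q,np.ones(len(q))]; w=np.ones(len(q))
    for _ in range(15):
        s=np.linalg.lstsq(A*w[:,None],(q**2).sum(1)*w,rcond=None)[0]; rr=np.sqrt(s[2]+s[0]**2+s[1]**2); e=np.hypot(*(q-s[:2]).T)-rr; w=1/(1+(e/0.0006)**2)
    return s[:2].round(4),round(2*rr,4)
CREAM=lambda a:(a[...,1]>115)&(a[...,0]-a[...,2]<75)&(a[...,1]>=a[...,0]-12)
SLATE=lambda a:(a[...,0]-a[...,2]<14)&(a.sum(2)<260)
E
python3 - <<'E'
from h import *
p0=np.load("top0p.npy"); p,d=r.grab_frame("top"); np.save("top1p.npy",p)
print(p[209,205],p[209,190],p[209,175],p[230,190],p[238,390])
print("slate0",fitcol("top",p0,SLATE,(206,210),32,.024),"slate1",fitcol("top",p,SLATE,(206,210),32,.024))
print("68",fitcol("top",p,CREAM,(206,209),20,.052), "before",fitcol("top",p0,CREAM,(350,181),20,.028))
for uv in ((370.5,236.5),(398,180),(319.5,226.5)): print(fitcol("top",p0,CREAM,uv,20,.028))
ps,ds=r.grab_frame("side"); np.save("side1p.npy",ps)
i=np.array((251,184)); print(ps[184,251],ps[184,232])
print("side slate0",fitcol("side",np.load("side0p.npy"),SLATE,(253,186),36,.024))
print("side 68", fitcol("side",ps,lambda a:(a[...,1]>100),(253,178),20,.052))
a=cv2.resize(ps[140:240,190:330,::-1],None,fx=5,fy=5,interpolation=cv2.INTER_CUBIC); cv2.imwrite("pics/side1.png",a)
E
```

```text
[168 175 146] [35 39 38] [68 40 23] [46 40 40] [158 123  75]
slate0 (array([0.5234, 0.2426]), np.float64(0.1378)) slate1 (array([0.5234, 0.2427]), np.float64(0.1376))
68 (array([0.5234, 0.2399]), np.float64(0.0669)) before (array([ 0.5868, -0.1409]), np.float64(0.0662))
(array([ 0.4397, -0.19  ]), np.float64(0.0584))
(array([ 0.5885, -0.2699]), np.float64(0.0503))
(array([ 0.4706, -0.0552]), np.float64(0.0427))
[47 36 32] [66 47 36]
side slate0 (array([0.5076, 0.2807]), np.float64(0.0264))
side 68 (array([0.5725, 0.3146]), np.float64(0.067))
```

View pics/side1.png

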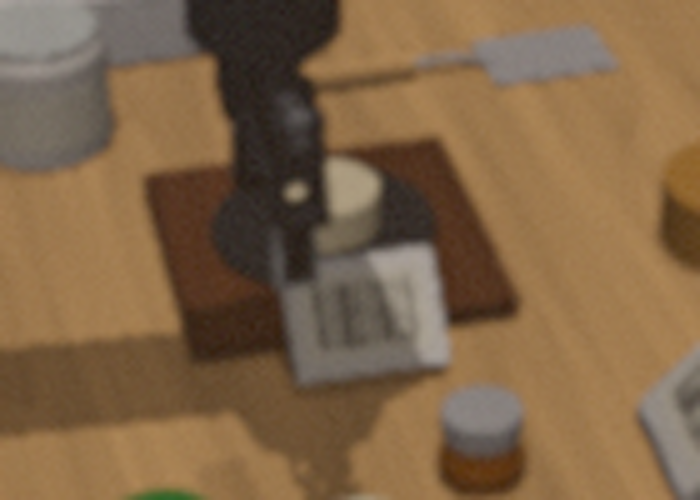

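The side view shows the 68 disc flat on the slate. The top-camera fits put it 2.8 mm short in y, because the camera reads y about 2 mm below the robot. I'll regrasp and re-centre it.

>>> servo_tool([
  [[0.05,-0.15,0],[0,0,0]],
  [[0.1,-0.35,0],[0,0,0]],
  [[0.2,-0.55,0],[0,0,0]],
  [[0.3,-0.75,0],[0,0,0]],
  [[0.34,-0.92,0],[0,0,0]],
  [[0.34,-1,0.1],[0,0,0]],
  [[0.34,-1,0.25],[0,0,0]],
  [[0.34,-1,0.4],[0,0,0]],
  [[0.34,-1,0.5],[0,0,0]],
  [[0.34,-1,0.55],[0,0,0]],
  [[0.34,-1,0.55],[0,0,0]],
  [[0.34,-1,0.55],[0,0,0]],
])

```text
clock: 11.8
tcp_pos: [0.5249, 0.243, 0.0507]
orientation: [-3.141, -0.001, -0.002]
contact_force: [1.2, 0.5, 0.1]
grip_width: 0.0857
gripper_force: 0.0
```

>>> servo_tool([
  [[0,0,0],[0,0,0]],
  [[0,0,0],[0,0,0]],
  [[0,0,0],[0,0,0]],
  [[0,0,0],[0,0,0]],
  [[0,0,0],[0,0,0]],
  [[0,0,0],[0,0,0]],
  [[0,0,-0.012],[0,0,0]],
  [[0,-0.005,-0.012],[0,0,0]],
  [[0,-0.011,-0.012],[0,0,0]],
  [[0,-0.011,-0.004],[0,0,0]],
  [[0,-0.011,0],[0,0,0]],
  [[0,-0.011,0],[0,0,0]],
  [[0,-0.011,0],[0,0,0]],
], claw=1)

```text
clock: 13.1
tcp_pos: [0.5247, 0.2452, 0.0517]
orientation: [-3.141, -0.0, -0.001]
contact_force: [-6.0, -3.0, 19.9]
grip_width: 0.0666
gripper_force: 46.7
```

>>> servo_tool([
  [[0,0,0],[0,0,0]],
  [[0,0,0],[0,0,0]],
  [[0,0,0],[0,0,0]],
  [[0,0,0],[0,0,0]],
  [[0,0,0],[0,0,0]],
  [[0,0,-0.08],[0,0,0]],
  [[0,0,-0.2],[0,0,0]],
  [[0,0,-0.34],[0,0,0]],
  [[-0.05,0.1,-0.45],[0,0,0]],
  [[-0.1,0.28,-0.5],[0,0,0]],
  [[-0.15,0.48,-0.5],[0,0,0]],
  [[-0.2,0.68,-0.5],[0,0,0]],
  [[-0.24,0.87,-0.5],[0,0,0]],
  [[-0.25,1,-0.5],[0,0,0]],
  [[-0.25,1,-0.5],[0,0,0]],
], claw=0)

```text
clock: 14.6
tcp_pos: [0.4609, -0.0107, 0.1747]
orientation: [3.139, -0.013, -0.001]
contact_force: [-0.2, -0.1, -0.1]
grip_width: 0.0849
gripper_force: 0.0
```

```bash
cat > look2.py <<'E'
from h import *
import sys
def px(c,x,y,z):
    m=cm(c); T=np.linalg.inv(np.array(m["extrinsics"])); q=T@[x,y,z,1]; a=q[:2]/q[2]; a=a*(1+m["k1"]*(a@a)); return a*[m["fx"],m["fy"]]+[m["cx"],m["cy"]]
p,d=r.grab_frame("top"); np.save("lastp.npy",p); np.save("lastd.npy",d)
for s in sys.argv[1:]:
    x,y,z=map(float,s.split(","))
    try: print(s,fitcol("top",p,CREAM,px("top",x,y,z),18 if z<.03 else 18,z))
    except Exception as e: print(s,"fail",e)
o=r.get_obs(); print(o["tcp_pos"].round(4),o["clock"])
E
python3 look2.py .523,.242,.052 .44,-.19,.028 .5885,-.27,.028
```

```text
.523,.242,.052 (array([0.5227, 0.2432]), np.float64(0.067))
.44,-.19,.028 (array([ 0.4398, -0.1897]), np.float64(0.0586))
.5885,-.27,.028 (array([ 0.5884, -0.2697]), np.float64(0.0505))
[ 0.4616 -0.0078  0.1748] 14.65
```

>>> servo_tool([
  [[-0.02,0.1,0],[0,0,0]],
  [[-0.04,0.28,0],[0,0,0]],
  [[-0.06,0.46,0],[0,0,0]],
  [[-0.08,0.62,0],[0,0,0]],
  [[-0.082,0.72,0.1],[0,0,0]],
  [[-0.082,0.72,0.25],[0,0,0]],
  [[-0.082,0.72,0.38],[0,0,0]],
  [[-0.082,0.72,0.42],[0,0,0]],
  [[-0.082,0.72,0.42],[0,0,0]],
  [[-0.082,0.72,0.42],[0,0,0]],
  [[-0.082,0.72,0.42],[0,0,0]],
])

```text
clock: 15.75
tcp_pos: [0.4429, -0.1852, 0.0713]
orientation: [3.141, 0.001, 0.004]
contact_force: [1.0, 0.2, 0.9]
grip_width: 0.0852
gripper_force: 0.0
```

```bash
python3 - <<'E'
from h import *
print(rel((.4408,-.1877,.0255),R.from_rotvec([np.pi,0,0])), r.get_obs()["tcp_pos"],r.get_obs()["joints"].round(2))
E
```

```text
(array([-0.009 ,  0.0097,  0.1832]), array([ 0.0005, -0.0018,  0.0005])) [ 0.44290712 -0.18522884  0.07130168] [ 0.32  0.43 -0.07  2.15  0.05  0.56 -1.35]
```

>>> servo_tool([
  [[-0.008,0.009,0.06],[0,0,0]],
  [[-0.008,0.009,0.13],[0,0,0]],
  [[-0.008,0.009,0.175],[0,0,0]],
  [[-0.008,0.009,0.183],[0,0,0]],
  [[-0.008,0.009,0.183],[0,0,0]],
  [[-0.008,0.009,0.183],[0,0,0]],
])

```text
clock: 16.35
tcp_pos: [0.44, -0.1877, 0.0247]
orientation: [3.141, 0.0, 0.002]
contact_force: [-0.0, 0.4, 0.0]
grip_width: 0.0853
gripper_force: 0.0
```

>>> servo_tool([
  [[0,0,0],[0,0,0]],
  [[0,0,0],[0,0,0]],
  [[0,0,0],[0,0,0]],
  [[0,0,0],[0,0,0]],
  [[0,0,0],[0,0,0]],
  [[0,0,0],[0,0,0]],
  [[0,0,0],[0,0,0]],
], claw=1)

```text
clock: 17.05
tcp_pos: [0.4399, -0.1878, 0.0249]
orientation: [3.141, -0.0, 0.002]
contact_force: [-2.4, 0.7, 9.0]
grip_width: 0.0588
gripper_force: 41.3
```

>>> servo_tool([
  [[0,0,-0.05],[0,0,0]],
  [[0,0,-0.15],[0,0,0]],
  [[0,0,-0.29],[0,0,0]],
  [[0,0,-0.41],[0,0,0]],
  [[0.01,-0.05,-0.49],[0,0,0]],
  [[0.04,-0.15,-0.52],[0,0,0]],
  [[0.07,-0.29,-0.52],[0,0,0]],
  [[0.1,-0.43,-0.52],[0,0,0]],
  [[0.14,-0.57,-0.52],[0,0,0]],
  [[0.19,-0.71,-0.52],[0,0,0]],
  [[0.23,-0.82,-0.52],[0,0,0]],
  [[0.26,-0.91,-0.52],[0,0,0]],
  [[0.27,-0.98,-0.52],[0,0,0]],
  [[0.27,-1,-0.52],[0,0,0]],
  [[0.27,-1,-0.52],[0,0,0]],
  [[0.27,-1,-0.52],[0,0,0]],
])

```text
clock: 18.65
tcp_pos: [0.5066, 0.0611, 0.1542]
orientation: [3.141, -0.002, -0.0]
contact_force: [0.6, -0.6, -0.3]
grip_width: 0.0584
gripper_force: 43.4
```

>>> servo_tool([
  [[0.01,-0.06,0],[0,0,0]],
  [[0.02,-0.18,0],[0,0,0]],
  [[0.04,-0.32,0],[0,0,0]],
  [[0.05,-0.46,0],[0,0,0]],
  [[0.06,-0.58,0],[0,0,0]],
  [[0.066,-0.68,0.03],[0,0,0]],
  [[0.066,-0.73,0.1],[0,0,0]],
  [[0.066,-0.736,0.18],[0,0,0]],
  [[0.066,-0.736,0.24],[0,0,0]],
  [[0.066,-0.736,0.26],[0,0,0]],
  [[0.066,-0.736,0.26],[0,0,0]],
  [[0.066,-0.736,0.26],[0,0,0]],
  [[0.066,-0.736,0.26],[0,0,0]],
])

```text
clock: 19.95
tcp_pos: [0.5242, 0.2464, 0.09]
orientation: [-3.141, 0.001, -0.002]
contact_force: [-0.7, 0.3, -0.2]
grip_width: 0.0587
gripper_force: 43.5
```

```bash
python3 - <<'E'
from h import *
print(rel((.5232,.2450,.0775),R.from_rotvec([np.pi,0,0])), r.get_obs()["tcp_pos"])
r.grab_frame("side")
print(rel((.5232,.2450,.0775),R.from_rotvec([np.pi,0,0])), r.get_obs()["tcp_pos"])
E
```

```text
(array([-0.004 ,  0.0058,  0.0501]), array([-0.0004, -0.001 , -0.0005])) [0.52418953 0.24643591 0.09002185]
(array([-0.0037,  0.0059,  0.0498]), array([-0.0004, -0.0009, -0.0003])) [0.52409798 0.24647104 0.08996266]
```

>>> servo_tool([
  [[-0.004,0.006,0.015],[0,0,0]],
  [[-0.004,0.006,0.03],[0,0,0]],
  [[-0.004,0.006,0.043],[0,0,0]],
  [[-0.004,0.006,0.05],[0,0,0]],
  [[-0.004,0.006,0.05],[0,0,0]],
  [[-0.004,0.006,0.05],[0,0,0]],
])

```text
clock: 20.6
tcp_pos: [0.5222, 0.2448, 0.077]
orientation: [3.141, -0.0, -0.001]
contact_force: [-3.5, -1.4, 7.2]
grip_width: 0.0587
gripper_force: 44.4
```

>>> servo_tool([
  [[0,0,0],[0,0,0]],
  [[0,0,0],[0,0,0]],
  [[0,0,0],[0,0,0]],
  [[0,0,0],[0,0,0]],
  [[0,0,0],[0,0,0]],
  [[0,0,-0.08],[0,0,0]],
  [[0,0,-0.2],[0,0,0]],
  [[0,0,-0.34],[0,0,0]],
  [[0.02,0.1,-0.45],[0,0,0]],
  [[0.05,0.28,-0.5],[0,0,0]],
  [[0.08,0.48,-0.5],[0,0,0]],
  [[0.11,0.68,-0.5],[0,0,0]],
  [[0.14,0.87,-0.5],[0,0,0]],
  [[0.15,1,-0.5],[0,0,0]],
  [[0.15,1,-0.5],[0,0,0]],
  [[0.15,1,-0.5],[0,0,0]],
], claw=0)

```text
clock: 22.2
tcp_pos: [0.5599, -0.0056, 0.2015]
orientation: [-3.141, 0.003, 0.0]
contact_force: [0.4, 0.8, 0.4]
grip_width: 0.0854
gripper_force: 0.0
```

```bash
python3 look2.py .523,.242,.080 .47,-.055,.028 .5885,-.27,.028;  python3 - <<'E'
from h import *
d=np.load("lastd.npy");C=cloud("top",d);m=np.hypot(C[...,0]-.523,C[...,1]-.242)<.02;print(np.median(C[m],0))
E
```

```text
.523,.242,.080 (array([0.5211, 0.2401]), np.float64(0.0643))
.47,-.055,.028 fail attempt to get argmax of an empty sequence
.5885,-.27,.028 (array([ 0.5883, -0.2696]), np.float64(0.0507))
[ 0.5599 -0.0041  0.2015] 22.25
[0.52285391 0.24180883 0.07946277]
```

```bash
cat >> look2.py <<'E'
C=cloud("top",d); hsv=cv2.cvtColor(p,cv2.COLOR_RGB2HSV)
near=np.hypot(C[...,0]-.523,C[...,1]-.242)<.045
for z in (.052,.080,.108,.136):
    m=near&(abs(C[...,2]-z)<.008)
    if m.sum()>100:
        v,u=np.nonzero(m); q=np.array([at_z("top",(a,b),z)[:2] for a,b in zip(u,v)]).astype(np.float32)
        print("lvl",z,m.sum(),np.median(C[m][:,2]).round(4),q.mean(0).round(4),(q.min(0)+q.max(0))/2,q.max(0)-q.min(0))
E
python3 look2.py; python3 - <<'E'
import numpy as np,cv2
p=np.load("lastp.npy"); cv2.imwrite("pics/c2.png",cv2.resize(p[175:245,165:280,::-1],None,fx=6,fy=6,interpolation=cv2.INTER_CUBIC))
E
```

```text
[ 0.5599 -0.0033  0.2015] 22.3
lvl 0.08 438 0.0794 [0.5217 0.2423] [0.5218551 0.2408688] [0.05893648 0.05923678]
```

View pics/c2.png

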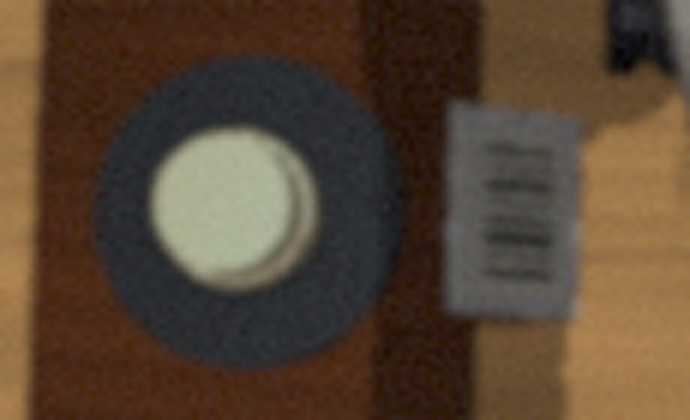

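The crop shows the 60 disc squarely on the 68 disc, with the 68's rim visible at right and below from the viewing angle. It is within about 1 mm of the plate centre at crop (250,212). Next is the 52.

>>> servo_tool([
  [[0.02,0.1,0],[0,0,0]],
  [[0.04,0.28,0],[0,0,0]],
  [[0.06,0.46,0],[0,0,0]],
  [[0.08,0.64,0],[0,0,0]],
  [[0.1,0.8,0],[0,0,0]],
  [[0.116,0.93,0.08],[0,0,0]],
  [[0.116,1,0.22],[0,0,0]],
  [[0.116,1,0.36],[0,0,0]],
  [[0.116,1,0.46],[0,0,0]],
  [[0.116,1,0.5],[0,0,0]],
  [[0.116,1,0.5],[0,0,0]],
  [[0.116,1,0.5],[0,0,0]],
])

```text
clock: 23.5
tcp_pos: [0.5902, -0.2543, 0.0777]
orientation: [3.141, 0.002, 0.003]
contact_force: [0.0, 0.3, 0.1]
grip_width: 0.0852
gripper_force: 0.0
```

```bash
python3 - <<'E'
from h import *
print(rel((.5890,-.2677,.0255),R.from_rotvec([np.pi,0,0])), r.get_obs()["tcp_pos"],r.get_obs()["joints"].round(2))
E
```

```text
(array([-0.0054,  0.0534,  0.209 ]), array([ 0.0002, -0.0012,  0.0009])) [ 0.59024554 -0.25432644  0.0777461 ] [ 0.35  0.62 -0.05  1.76  0.04  0.76 -1.3 ]
```

>>> servo_tool([
  [[-0.005,0.053,0.06],[0,0,0]],
  [[-0.005,0.053,0.13],[0,0,0]],
  [[-0.005,0.053,0.19],[0,0,0]],
  [[-0.005,0.053,0.209],[0,0,0]],
  [[-0.005,0.053,0.209],[0,0,0]],
  [[-0.005,0.053,0.209],[0,0,0]],
])

```text
clock: 24.1
tcp_pos: [0.588, -0.2681, 0.0243]
orientation: [-3.141, -0.0, -0.0]
contact_force: [-0.3, 0.0, 0.0]
grip_width: 0.0856
gripper_force: 0.0
```

>>> servo_tool([
  [[0,0,0],[0,0,0]],
  [[0,0,0],[0,0,0]],
  [[0,0,0],[0,0,0]],
  [[0,0,0],[0,0,0]],
  [[0,0,0],[0,0,0]],
  [[0,0,0],[0,0,0]],
  [[0,0,0],[0,0,0]],
], claw=1)

```text
clock: 24.8
tcp_pos: [0.5883, -0.2685, 0.0252]
orientation: [3.141, -0.0, 0.002]
contact_force: [-0.7, 0.1, 6.1]
grip_width: 0.051
gripper_force: 41.6
```

>>> servo_tool([
  [[0,0,-0.05],[0,0,0]],
  [[0,0,-0.15],[0,0,0]],
  [[0,0,-0.29],[0,0,0]],
  [[0,0,-0.41],[0,0,0]],
  [[-0.01,-0.05,-0.48],[0,0,0]],
  [[-0.02,-0.15,-0.5],[0,0,0]],
  [[-0.04,-0.29,-0.5],[0,0,0]],
  [[-0.06,-0.43,-0.5],[0,0,0]],
  [[-0.09,-0.57,-0.5],[0,0,0]],
  [[-0.11,-0.71,-0.5],[0,0,0]],
  [[-0.12,-0.84,-0.5],[0,0,0]],
  [[-0.13,-0.94,-0.5],[0,0,0]],
  [[-0.13,-1,-0.5],[0,0,0]],
  [[-0.13,-1,-0.5],[0,0,0]],
])

```text
clock: 26.2
tcp_pos: [0.5554, -0.016, 0.1498]
orientation: [-3.141, -0.006, -0.001]
contact_force: [0.6, 0.4, -1.0]
grip_width: 0.0511
gripper_force: 41.7
```

```bash
python3 - <<'E'
from h import *
print(rel((.5228,.2448,.106),R.from_rotvec([np.pi,0,0])), r.get_obs()["tcp_pos"],r.get_obs()["joints"].round(2))
E
```

```text
(array([-0.1268, -1.0436,  0.1759]), array([-0.0005, -0.0004,  0.0023])) [ 0.55542294 -0.01600695  0.14978977] [ 0.01  0.41 -0.11  1.93  0.06  0.81 -1.71]
```

>>> servo_tool([
  [[-0.01,-0.06,0],[0,0,0]],
  [[-0.02,-0.18,0],[0,0,0]],
  [[-0.04,-0.32,0],[0,0,0]],
  [[-0.06,-0.46,0],[0,0,0]],
  [[-0.08,-0.6,0],[0,0,0]],
  [[-0.1,-0.73,0],[0,0,0]],
  [[-0.12,-0.84,0],[0,0,0]],
  [[-0.125,-0.93,0],[0,0,0]],
  [[-0.127,-0.99,0.03],[0,0,0]],
  [[-0.127,-1,0.08],[0,0,0]],
  [[-0.127,-1,0.11],[0,0,0]],
  [[-0.127,-1,0.12],[0,0,0]],
  [[-0.127,-1,0.12],[0,0,0]],
  [[-0.127,-1,0.12],[0,0,0]],
  [[-0.127,-1,0.12],[0,0,0]],
])

```text
clock: 27.7
tcp_pos: [0.5239, 0.2312, 0.1197]
orientation: [-3.141, 0.001, -0.001]
contact_force: [-0.1, 0.1, -0.7]
grip_width: 0.0507
gripper_force: 41.7
```

```bash
python3 - <<'E'
from h import *
print(rel((.5226,.2448,.1058),R.from_rotvec([np.pi,0,0])), r.get_obs()["tcp_pos"])
E
```

```text
(array([-0.0053, -0.0543,  0.0556]), array([-0.0001, -0.0005, -0.0006])) [0.52390048 0.23123381 0.11968801]
```

>>> servo_tool([
  [[-0.002,-0.025,0],[0,0,0]],
  [[-0.005,-0.05,0],[0,0,0]],
  [[-0.005,-0.054,0.015],[0,0,0]],
  [[-0.005,-0.054,0.03],[0,0,0]],
  [[-0.005,-0.054,0.045],[0,0,0]],
  [[-0.005,-0.054,0.055],[0,0,0]],
  [[-0.005,-0.054,0.055],[0,0,0]],
  [[-0.005,-0.054,0.055],[0,0,0]],
])

```text
clock: 28.5
tcp_pos: [0.5222, 0.245, 0.1054]
orientation: [3.141, -0.0, -0.0]
contact_force: [0.9, 0.4, -0.2]
grip_width: 0.0504
gripper_force: 41.8
```

>>> servo_tool([
  [[0,0,0],[0,0,0]],
  [[0,0,0],[0,0,0]],
  [[0,0,0],[0,0,0]],
  [[0,0,0],[0,0,0]],
  [[0,0,0],[0,0,0]],
  [[0,0,-0.08],[0,0,0]],
  [[0,0,-0.2],[0,0,0]],
  [[0,0,-0.34],[0,0,0]],
  [[0.05,0.1,-0.45],[0,0,0]],
  [[0.12,0.28,-0.5],[0,0,0]],
  [[0.2,0.48,-0.5],[0,0,0]],
  [[0.28,0.68,-0.5],[0,0,0]],
  [[0.34,0.87,-0.5],[0,0,0]],
  [[0.36,1,-0.5],[0,0,0]],
  [[0.36,1,-0.5],[0,0,0]],
  [[0.36,1,-0.5],[0,0,0]],
], claw=0)

```text
clock: 30.1
tcp_pos: [0.6122, -0.006, 0.2304]
orientation: [3.142, -0.004, -0.0]
contact_force: [-0.1, 0.1, 0.2]
grip_width: 0.0855
gripper_force: 0.0
```

```bash
python3 look2.py .47,-.055,.028; python3 - <<'E'
from h import *
p,d=r.grab_frame("side"); C=cloud("side",d)
for x in [(.470,-.056)]:
    m=(np.hypot(C[...,0]-x[0],C[...,1]-x[1])<.05)&(abs(C[...,2]-.028)<.003); q=C[m]; print(x,len(q),q[:,:2].min(0),q[:,:2].max(0),q[:,:2].mean(0))
E
```

```text
.47,-.055,.028 fail attempt to get argmax of an empty sequence
[ 0.612  -0.0041  0.2304] 30.15
lvl 0.108 346 0.1073 [0.5223 0.2422] [0.52293295 0.24255347] [0.05017284 0.05289863]
(0.47, -0.056) 111 [ 0.4502275  -0.08031281] [ 0.4897959  -0.03897973] [ 0.4698433  -0.05930047]
```

>>> servo_tool([
  [[-0.08,0.02,0],[0,0,0]],
  [[-0.24,0.07,0],[0,0,0]],
  [[-0.42,0.15,0],[0,0,0]],
  [[-0.54,0.19,0.08],[0,0,0]],
  [[-0.564,0.195,0.22],[0,0,0]],
  [[-0.564,0.195,0.38],[0,0,0]],
  [[-0.564,0.195,0.52],[0,0,0]],
  [[-0.564,0.195,0.6],[0,0,0]],
  [[-0.564,0.195,0.62],[0,0,0]],
  [[-0.564,0.195,0.62],[0,0,0]],
  [[-0.564,0.195,0.62],[0,0,0]],
])

```text
clock: 31.3
tcp_pos: [0.4721, -0.0529, 0.0766]
orientation: [-3.141, -0.002, -0.003]
contact_force: [-0.1, 0.4, 0.6]
grip_width: 0.0852
gripper_force: 0.0
```

```bash
python3 - <<'E'
from h import *
print(rel((.4710,-.0535,.0255),R.from_rotvec([np.pi,0,0])), r.get_obs()["tcp_pos"],r.get_obs()["joints"].round(2))
E
```

```text
(array([-0.005 ,  0.0025,  0.2044]), array([-0.0001, -0.0012,  0.0008])) [ 0.47214404 -0.05287735  0.07659655] [ 0.04  0.41 -0.07  2.16  0.05  0.57 -1.64]
```

>>> servo_tool([
  [[-0.005,0.002,0.06],[0,0,0]],
  [[-0.005,0.002,0.13],[0,0,0]],
  [[-0.005,0.002,0.185],[0,0,0]],
  [[-0.005,0.002,0.204],[0,0,0]],
  [[-0.005,0.002,0.204],[0,0,0]],
  [[-0.005,0.002,0.204],[0,0,0]],
])

```text
clock: 31.9
tcp_pos: [0.4708, -0.054, 0.0255]
orientation: [3.142, 0.0, 0.003]
contact_force: [0.5, 0.5, 0.5]
grip_width: 0.0854
gripper_force: 0.0
```

>>> servo_tool([
  [[0,0,0],[0,0,0]],
  [[0,0,0],[0,0,0]],
  [[0,0,0],[0,0,0]],
  [[0,0,0],[0,0,0]],
  [[0,0,0],[0,0,0]],
  [[0,0,0],[0,0,0]],
  [[0,0,0],[0,0,0]],
  [[0,0,0],[0,0,0]],
], claw=1)

```text
clock: 32.7
tcp_pos: [0.4702, -0.0541, 0.0252]
orientation: [3.142, -0.0, 0.001]
contact_force: [-2.7, -0.5, 6.5]
grip_width: 0.0428
gripper_force: 39.7
```

>>> servo_tool([
  [[0,0,-0.05],[0,0,0]],
  [[0,0,-0.15],[0,0,0]],
  [[0,0,-0.29],[0,0,0]],
  [[0,0,-0.43],[0,0,0]],
  [[0,0,-0.54],[0,0,0]],
  [[0.01,-0.05,-0.6],[0,0,0]],
  [[0.03,-0.15,-0.6],[0,0,0]],
  [[0.06,-0.29,-0.6],[0,0,0]],
  [[0.09,-0.43,-0.6],[0,0,0]],
  [[0.12,-0.57,-0.6],[0,0,0]],
  [[0.15,-0.71,-0.6],[0,0,0]],
  [[0.18,-0.84,-0.6],[0,0,0]],
  [[0.2,-0.94,-0.6],[0,0,0]],
  [[0.21,-1,-0.6],[0,0,0]],
  [[0.21,-1,-0.6],[0,0,0]],
  [[0.21,-1,-0.6],[0,0,0]],
])

```text
clock: 34.3
tcp_pos: [0.5222, 0.1946, 0.1746]
orientation: [3.14, -0.001, -0.001]
contact_force: [-0.5, -1.5, -0.7]
grip_width: 0.0427
gripper_force: 40.8
```

```bash
python3 - <<'E'
from h import *
print(rel((.5234,.2448,.134),R.from_rotvec([np.pi,0,0])), r.get_obs()["tcp_pos"],r.get_obs()["joints"].round(2))
E
```

```text
(array([ 0.0046, -0.2011,  0.1621]), array([ 0.0007,  0.0003, -0.0004])) [0.52224174 0.19458096 0.1745851 ] [-0.33  0.38 -0.17  1.9   0.09  0.87 -2.12]
```

>>> servo_tool([
  [[0.002,-0.04,0],[0,0,0]],
  [[0.002,-0.12,0],[0,0,0]],
  [[0.002,-0.18,0],[0,0,0]],
  [[0.002,-0.201,0.02],[0,0,0]],
  [[0.002,-0.201,0.07],[0,0,0]],
  [[0.002,-0.201,0.11],[0,0,0]],
  [[0.002,-0.201,0.12],[0,0,0]],
  [[0.002,-0.201,0.12],[0,0,0]],
  [[0.002,-0.201,0.12],[0,0,0]],
])

```text
clock: 35.2
tcp_pos: [0.5232, 0.2458, 0.1445]
orientation: [3.141, -0.001, 0.0]
contact_force: [-0.3, 0.6, -0.9]
grip_width: 0.0427
gripper_force: 40.8
```

```bash
python3 - <<'E'
from h import *
print(rel((.5227,.2448,.134),R.from_rotvec([np.pi,0,0])), r.get_obs()["tcp_pos"])
E
```

```text
(array([-0.0019,  0.0039,  0.0421]), array([ 0.0001, -0.    , -0.0004])) [0.52316603 0.24578151 0.144531  ]
```

>>> servo_tool([
  [[-0.002,0.004,0.012],[0,0,0]],
  [[-0.002,0.004,0.026],[0,0,0]],
  [[-0.002,0.004,0.037],[0,0,0]],
  [[-0.002,0.004,0.042],[0,0,0]],
  [[-0.002,0.004,0.042],[0,0,0]],
  [[-0.002,0.004,0.042],[0,0,0]],
])

```text
clock: 35.8
tcp_pos: [0.5225, 0.2452, 0.1341]
orientation: [-3.142, 0.0, -0.0]
contact_force: [0.6, -0.8, -0.4]
grip_width: 0.0429
gripper_force: 40.8
```

>>> servo_tool([
  [[0,0,0],[0,0,0]],
  [[0,0,0],[0,0,0]],
  [[0,0,0],[0,0,0]],
  [[0,0,0],[0,0,0]],
  [[0,0,0],[0,0,0]],
  [[0,0,-0.08],[0,0,0]],
  [[0,0,-0.2],[0,0,0]],
  [[0,0,-0.34],[0,0,0]],
  [[0.02,0.1,-0.45],[0,0,0]],
  [[0.04,0.28,-0.5],[0,0,0]],
  [[0.06,0.48,-0.5],[0,0,0]],
  [[0.08,0.68,-0.5],[0,0,0]],
  [[0.1,0.87,-0.5],[0,0,0]],
  [[0.1,1,-0.5],[0,0,0]],
  [[0.1,1,-0.5],[0,0,0]],
  [[0.1,1,-0.5],[0,0,0]],
], claw=0)

```text
clock: 37.4
tcp_pos: [0.5474, -0.0053, 0.2591]
orientation: [-3.141, 0.003, -0.0]
contact_force: [0.0, -0.4, 0.2]
grip_width: 0.0854
gripper_force: 0.0
```

```bash
cat > scan.py <<'E'
from h import *
p,d=r.grab_frame("top"); C=cloud("top",d); np.save("lastp.npy",p); np.save("lastd.npy",d)
near=(abs(C[...,0]-.465)<.13)&(abs(C[...,1]+.365)<.08)
sc=near&(C[...,2]>0.022)&(C[...,2]<0.06)
n,l,st,ce=cv2.connectedComponentsWithStats(sc.astype(np.uint8)); sc=l==1+np.argmax(st[1:,4])
q=C[sc]; Q=q[:,:2].astype(np.float32); rc=cv2.minAreaRect(Q); print("rect",rc)
c=Q.mean(0)
# body-only axis fit: midline of slices
e=np.linalg.svd(Q-c,full_matrices=False)[2][0]; e*=np.sign(e[0])
for _ in range(3):
    n_=np.array([-e[1],e[0]]); t=(Q-c)@e; w=(Q-c)@n_; ts=[];ms=[]
    for a in np.arange(t.min()+.008,t.max()-.04,.008):
        k=(t>a)&(t<a+.008)
        if k.sum()>8: ts.append(a+.004); ms.append((w[k].min()+w[k].max())/2)
    f=np.polyfit(ts,ms,1); e=e+f[0]*n_; e/=np.linalg.norm(e)
n_=np.array([-e[1],e[0]]); c=c+np.mean(ms)*n_*1.0
t=(Q-c)@e; w=(Q-c)@n_
print("yaw",np.degrees(np.arctan2(e[1],e[0])),"t",t.min(),t.max(),"origin est",c+e*((t.max()-.076+t.min()+.075)/2),"w",w[t<.02].min(),w[t<.02].max())
print("z body",np.median(q[(t<.01)][:,2]),"z head",np.median(q[t>.05][:,2]))
E
python3 look2.py; python3 scan.py; python3 - <<'E'
from h import *
p,d=r.grab_frame("side"); np.save("side2p.npy",p)
a=np.load("lastp.npy"); A=cv2.resize(a[60:290,140:480,::-1],(784,530)); cv2.imwrite("pics/top3.png",A)
cv2.imwrite("pics/side3.png",cv2.resize(p[120:400,120:480,::-1],(771,600)))
for c in("top","side"):
  for t in("scanner","lens","rest","order_label","board_label"): print(c,t,[(np.round(x["uv"],1).tolist(),round(x["confidence"],2)) for x in r.mark_of(c,t)][:2])
E
```

```text
[ 0.5474 -0.0039  0.2591] 37.45
lvl 0.136 258 0.1357 [0.5225 0.2431] [0.52275753 0.24281478] [0.04373944 0.04424916]
rect ((0.4700983166694641, -0.3614617884159088), (0.14986740052700043, 0.05038942024111748), 6.906075954437256)
yaw 6.04422244039036 t -0.07873366797435563 0.0714614466377739 origin est [ 0.46967003 -0.36073641] w -0.01869647741528051 0.01802732462159515
z body 0.039468202505587135 z head 0.03559785522870618
top scanner [([431.9, 222.8], 0.56)]
top lens [([428.1, 198.0], 0.62)]
top rest [([433.6, 228.1], 0.58)]
top order_label []
top board_label [([252.8, 208.3], 0.81), ([205.6, 206.4], 0.42)]
side scanner [([299.0, 340.0], 0.75)]
side lens [([326.6, 325.9], 0.89), ([289.7, 232.1], 0.63)]
side rest [([293.7, 339.5], 0.62)]
side order_label [([332.2, 219.3], 0.67)]
side board_label [([262.0, 201.2], 0.72)]
```

View pics/side3.png

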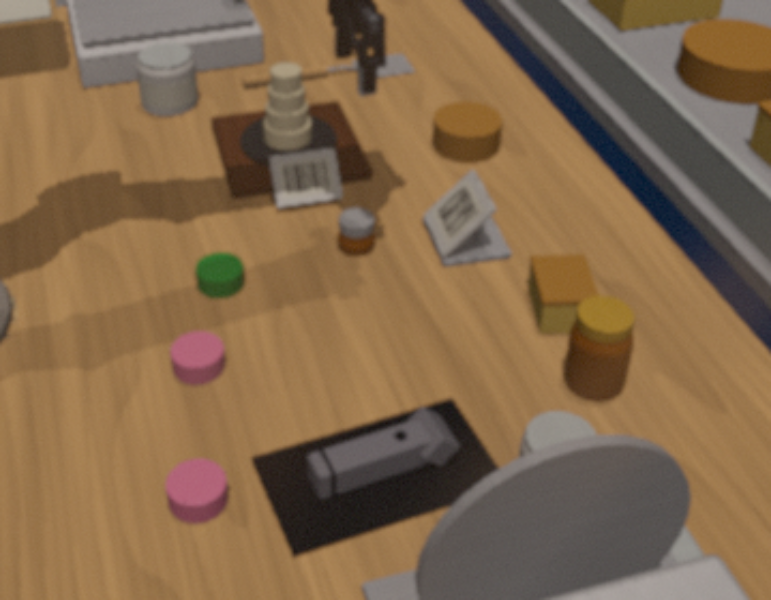

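The side view shows a neat four-tier stack on the plate at (290,110). The scanner lies on its mat at (380,455) with the head toward +x, and the bystanders haven't moved. Next I'll refine the label centres and the mat.

```bash
python3 - <<'E'
from h import *
p0=np.load("top0p.npy"); s0=np.load("side0p.npy"); pn=np.load("lastp.npy")
def rect(c,p,win,sel,z,f=4):
    u0,u1,v0,v1=win; a=subgrid(p[v0:v1,u0:u1],f).astype(int); m=sel(a).astype(np.uint8)
    m=cv2.morphologyEx(m,cv2.MORPH_CLOSE,np.ones((17,17),np.uint8)); 
    n,l,st,ce=cv2.connectedComponentsWithStats(m); k=1+np.argmax(st[1:,4]); ctr=cv2.minAreaRect(np.argwhere(l==k)[:,::-1].astype(np.float32))
    return ((np.array(ctr[0])+.5)/f-.5+[u0,v0]).round(2),np.array(ctr[1])/f,ctr[2]
g=lambda t:(lambda a:a.sum(2)<t)
for nm,c,p,w in (("order top","top",p0,(290,322,134,161)),("board top","top",p0,(243,261,195,226)),("order side","side",s0,(321,350,204,235)),("board side","side",s0,(250,277,195,212))):
    u0,u1,v0,v1=w; a=p[v0:v1,u0:u1].sum(2); t=(np.percentile(a,10)+np.percentile(a,85))/2
    print(nm,np.percentile(a,[5,50,95]),rect(c,p,w,g(t),0))
def tri(ut,us):
    o1,d1=ray("top",ut);o2,d2=ray("side",us); A=np.c_[d1,-d2]; s=np.linalg.lstsq(A,o2-o1,rcond=None)[0]; a=o1+s[0]*d1;b=o2+s[1]*d2; return a.round(4),b.round(4)
T={}
for nm,c,p,w in (("order","top",p0,(290,322,134,161)),("board","top",p0,(243,261,195,226)),("order","side",s0,(321,350,204,235)),("board","side",s0,(250,277,195,212))):
    u0,u1,v0,v1=w; a=p[v0:v1,u0:u1].sum(2); t=(np.percentile(a,10)+np.percentile(a,85))/2
    T[nm,c]=rect(c,p,w,g(t),0)[0]
for nm in("order","board"): print(nm,"tri",tri(T[nm,"top"],T[nm,"side"]),"top@z",[at_z("top",T[nm,"top"],z).round(4) for z in ((.047,) if nm=="order" else (.034,))])
# mat
hsv=cv2.cvtColor(pn,cv2.COLOR_RGB2HSV); m=np.zeros(hsv.shape[:2],np.uint8); m[176:276,396:470]=(pn[176:276,396:470].astype(int).sum(2)<150)
m=cv2.morphologyEx(m,cv2.MORPH_CLOSE,np.ones((25,25),np.uint8)); v,u=np.nonzero(m); q=np.array([at_z("top",(a,b),.004)[:2] for a,b in zip(u,v)]).astype(np.float32); print("mat",cv2.minAreaRect(q),q.mean(0))
A=np.hstack([cv2.resize(p0[134:161,290:322,::-1],(384,324)),cv2.resize(s0[195:235,245:300,::-1],(400,324))]); 
o=r.get_obs();print(o["tcp_pos"],rel((.4705,-.3587,.13),R.from_euler("z",6,degrees=True)*R.from_rotvec([np.pi,0,0])))
E
```

```text
order top [256.  361.5 383. ] (array([305.15, 146.88]), array([23.16645241, 16.30912399]), 1.6846843957901)
board top [260.7 370.  404. ] (array([251.13, 210.  ]), array([11.80371952, 23.15175247]), 1.6846843957901)
order side [235.9 375.  420. ] (array([336.54, 224.25]), array([30.18187904, 17.44505692]), 60.88385772705078)
board side [339. 417. 480.] (array([262.63, 202.42]), array([17.10751724, 20.46452904]), 82.05652618408203)
order tri (array([ 0.6842, -0.0258,  0.0246]), array([ 0.6886, -0.027 ,  0.0257])) top@z [array([ 0.6791, -0.0253,  0.047 ])]
board tri (array([0.5183, 0.1212, 0.0348]), array([0.5178, 0.1213, 0.0348])) top@z [array([0.5184, 0.1213, 0.034 ])]
mat ((0.46431005001068115, -0.364855021238327), (0.22560423612594604, 0.12643183767795563), 5.219100475311279) [ 0.46365717 -0.36447334]
[ 0.54748333 -0.00473535  0.25903104] (array([-0.3081,  1.4158,  0.5161]), array([ 0.    ,  0.    , -0.0666]))
```

>>> servo_tool([
  [[-0.02,0.08,0],[0,0,-0.071]],
  [[-0.06,0.24,0],[0,0,-0.071]],
  [[-0.12,0.42,0.05],[0,0,-0.071]],
  [[-0.18,0.6,0.1],[0,0,-0.071]],
  [[-0.24,0.78,0.18],[0,0,-0.071]],
  [[-0.3,0.94,0.28],[0,0,-0.071]],
  [[-0.308,1,0.36],[0,0,-0.071]],
  [[-0.308,1,0.4],[0,0,-0.071]],
  [[-0.308,1,0.4],[0,0,-0.071]],
  [[-0.308,1,0.4],[0,0,-0.071]],
  [[-0.308,1,0.4],[0,0,-0.071]],
])

```text
clock: 39.15
tcp_pos: [0.4719, -0.2536, 0.1601]
orientation: [3.136, 0.179, 0.003]
contact_force: [-0.8, -0.1, 0.6]
grip_width: 0.0854
gripper_force: 0.0
```

```bash
python3 - <<'E'
from h import *
print(rel((.4704,-.3587,.08),R.from_euler("z",6.4,degrees=True)*R.from_rotvec([np.pi,0,0])), r.get_obs()["tcp_pos"])
E
```

```text
(array([-0.0543,  0.417 ,  0.3205]), array([ 0.0002, -0.0012,  0.0015])) [ 0.47185233 -0.25357083  0.16011607]
```

>>> servo_tool([
  [[-0.01,0.06,0],[0,0,0]],
  [[-0.03,0.2,0],[0,0,0]],
  [[-0.05,0.34,0.05],[0,0,0]],
  [[-0.054,0.41,0.14],[0,0,0]],
  [[-0.054,0.417,0.25],[0,0,0]],
  [[-0.054,0.417,0.31],[0,0,0]],
  [[-0.054,0.417,0.32],[0,0,0]],
  [[-0.054,0.417,0.32],[0,0,0]],
  [[-0.054,0.417,0.32],[0,0,0]],
])

```text
clock: 40.05
tcp_pos: [0.4696, -0.36, 0.0803]
orientation: [3.136, 0.176, 0.003]
contact_force: [-0.2, 0.4, 1.3]
grip_width: 0.0855
gripper_force: 0.0
```

```bash
python3 - <<'E'
from h import *
p,d=r.grab_frame("side"); cv2.imwrite("pics/side4.png",cv2.resize(p[280:400,220:380,::-1],(780,585),interpolation=cv2.INTER_CUBIC))
print(rel((.4704,-.3587,.029),R.from_euler("z",6.4,degrees=True)*R.from_rotvec([np.pi,0,0])), r.get_obs()["tcp_pos"])
E
```

```text
(array([ 0.0034, -0.0053,  0.2057]), array([ 0.0008, -0.0012,  0.0004])) [ 0.46961506 -0.36005285  0.08043047]
```

View pics/side4.png

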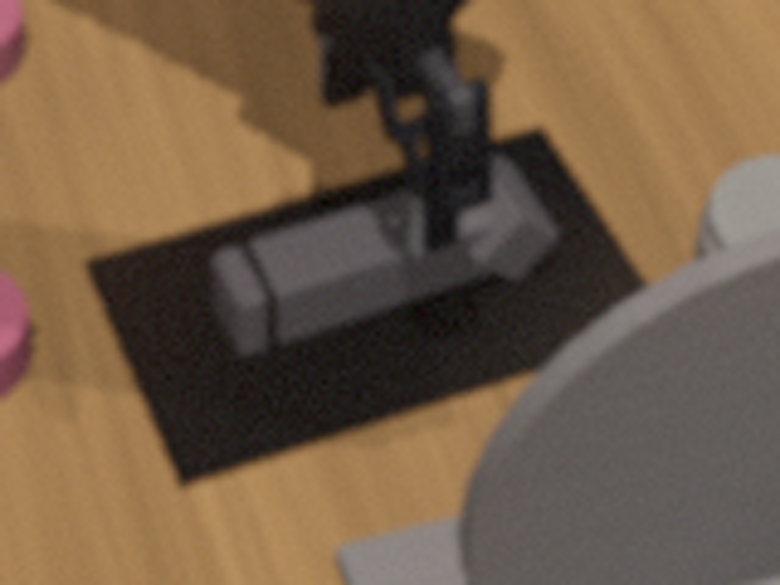

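The close view shows the fingers straddling the scanner body at about (440,200), behind the head, with the scanner undisturbed. Descending to grip.

>>> servo_tool([
  [[0.003,-0.005,0.05],[0,0,0]],
  [[0.003,-0.005,0.11],[0,0,0]],
  [[0.003,-0.005,0.17],[0,0,0]],
  [[0.003,-0.005,0.2],[0,0,0]],
  [[0.003,-0.005,0.204],[0,0,0]],
  [[0.003,-0.005,0.204],[0,0,0]],
  [[0.003,-0.005,0.204],[0,0,0]],
])

```text
clock: 40.8
tcp_pos: [0.4696, -0.3589, 0.0284]
orientation: [3.136, 0.175, 0.001]
contact_force: [-0.4, -0.1, 0.1]
grip_width: 0.0852
gripper_force: 0.0
```

>>> servo_tool([
  [[0,0,0],[0,0,0]],
  [[0,0,0],[0,0,0]],
  [[0,0,0],[0,0,0]],
  [[0,0,0],[0,0,0]],
  [[0,0,0],[0,0,0]],
  [[0,0,0],[0,0,0]],
  [[0,0,0],[0,0,0]],
  [[0,0,0],[0,0,0]],
  [[0,0,0],[0,0,0]],
  [[0,0,0],[0,0,0]],
], claw=1, squeeze=60)

```text
clock: 41.8
tcp_pos: [0.4696, -0.359, 0.0286]
orientation: [3.136, 0.175, 0.001]
contact_force: [0.7, -0.5, 4.8]
grip_width: 0.0331
gripper_force: 61.0
```

```bash
python3 - <<'E'
from h import *
o=r.get_obs(); print(o["tcp_pos"],np.degrees((R.from_rotvec(o["orientation"])*R.from_rotvec([np.pi,0,0])).as_euler("zyx")),o["contact_force"],o["grip_width"])
E
```

```text
[ 0.46964547 -0.35895671  0.0285789 ] [ 6.383853   -0.05026955 -0.03714208] [ 0.72405316 -0.47273995  4.84421905] 0.03305523129387563
```

>>> servo_tool([
  [[0,0,-0.04],[0,0,0]],
  [[0,0,-0.12],[0,0,0]],
  [[0,0,-0.24],[0,0,0]],
  [[0,0,-0.38],[0,0,0]],
  [[0,0,-0.5],[0,0,0]],
  [[0.01,-0.04,-0.58],[0,0,0.01]],
  [[0.04,-0.12,-0.6],[0,0,0.02]],
  [[0.08,-0.24,-0.6],[0,0,0.04]],
  [[0.12,-0.36,-0.6],[0,0,0.06]],
  [[0.16,-0.48,-0.6],[0,0,0.08]],
  [[0.2,-0.6,-0.6],[0,0,0.1]],
  [[0.24,-0.72,-0.6],[0,0,0.11]],
  [[0.28,-0.84,-0.6],[0,0,0.121]],
  [[0.31,-0.93,-0.6],[0,0,0.121]],
  [[0.33,-0.98,-0.6],[0,0,0.121]],
  [[0.33,-1,-0.6],[0,0,0.121]],
  [[0.33,-1,-0.6],[0,0,0.121]],
  [[0.33,-1,-0.6],[0,0,0.121]],
])

```text
clock: 43.6
tcp_pos: [0.5229, -0.1025, 0.178]
orientation: [3.138, -0.126, -0.001]
contact_force: [-0.8, 1.0, -1.4]
grip_width: 0.0332
gripper_force: 60.3
```

```bash
python3 - <<'E'
from h import *
o=r.get_obs(); print(o["tcp_pos"],rel((.5437,-.0126,.1313),R.from_euler("z",-4.5,degrees=True)*R.from_rotvec([np.pi,0,0])),o["grip_width"],o["contact_force"],o["joints"].round(2))
p,d=r.grab_frame("top"); cv2.imwrite("pics/top5.png",cv2.resize(p[80:280,160:480,::-1],(784,490),interpolation=cv2.INTER_CUBIC))
p,d=r.grab_frame("side"); cv2.imwrite("pics/side5.png",cv2.resize(p[140:340,160:420,::-1],(780,600),interpolation=cv2.INTER_CUBIC))
E
```

```text
[ 0.5229399  -0.10254285  0.17802836] (array([ 0.0539, -0.3654,  0.1866]), array([ 0.0005,  0.0002, -0.0012])) 0.03316125511714562 [-0.81450519  1.01949174 -1.42076641] [ 0.06  0.33  0.02  1.97 -0.01  0.84 -1.57]
```

View pics/side5.png

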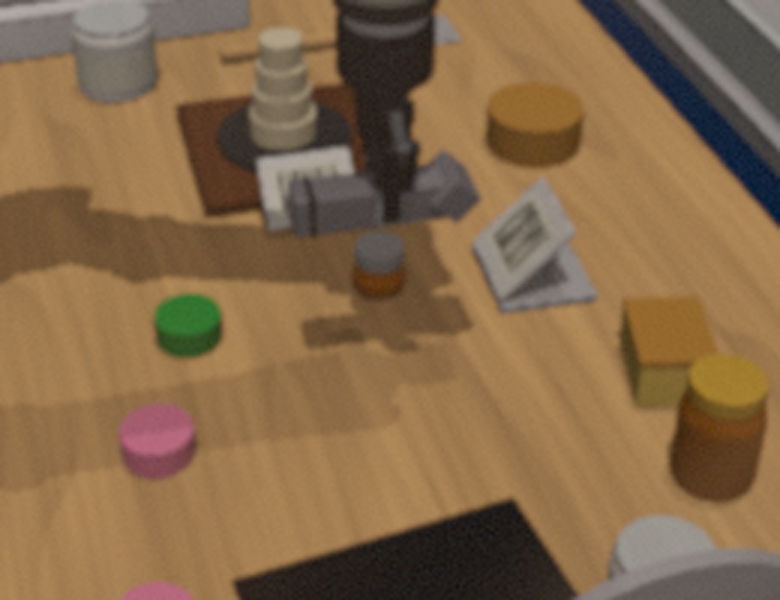

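The side view shows the scanner held level at (385,195), the stack intact at (280,85) and the order label at (530,240) clear. Moving to the scan pose.

>>> servo_tool([
  [[0.01,-0.04,0],[0,0,0]],
  [[0.02,-0.12,0.02],[0,0,0]],
  [[0.03,-0.22,0.06],[0,0,0]],
  [[0.04,-0.3,0.11],[0,0,0]],
  [[0.05,-0.35,0.16],[0,0,0]],
  [[0.054,-0.365,0.187],[0,0,0]],
  [[0.054,-0.365,0.187],[0,0,0]],
  [[0.054,-0.365,0.187],[0,0,0]],
  [[0.054,-0.365,0.187],[0,0,0]],
])

```text
clock: 44.6
tcp_pos: [0.5443, -0.0123, 0.1318]
orientation: [3.139, -0.126, 0.001]
contact_force: [-0.8, 0.2, -2.3]
grip_width: 0.0331
gripper_force: 60.3
```

```bash
python3 - <<'E'
from h import *
o=r.get_obs(); print(o["tcp_pos"],rel((.5437,-.0126,.1313),R.from_euler("z",-4.5,degrees=True)*R.from_rotvec([np.pi,0,0])),o["grip_width"])
p,d=r.grab_frame("top"); C=cloud("top",d)
m=(abs(C[...,0]-.56)<.12)&(abs(C[...,1]+.015)<.08)&(C[...,2]>.11)&(C[...,2]<.165); q=C[m]; 
h=q[q[:,0]>.585]; print("head pts",len(h),h.min(0),h.max(0),np.median(h,0))
p,d=r.grab_frame("side"); C=cloud("side",d)
m=(abs(C[...,0]-.60)<.045)&(abs(C[...,1]+.015)<.05)&(C[...,2]>.09)&(C[...,2]<.165); h=C[m]; print("side head",len(h),h.min(0),h.max(0)); 
cv2.imwrite("pics/side6.png",cv2.resize(p[160:280,220:380,::-1],(780,585),interpolation=cv2.INTER_CUBIC))
print([(x["uv"],x["confidence"]) for x in r.mark_of("side","lens")])
E
```

```text
[ 0.54430699 -0.01234843  0.13179182] (array([-0.0023,  0.0012,  0.002 ]), array([ 0.0003, -0.0005, -0.0012])) 0.03311920952362203Traceback (most recent call last):
  File "<stdin>", line 5, in <module>
    return umr_minimum(a, axis, None, out, keepdims, initial, where)
ValueError: zero-size array to reduction operation minimum which has no identity
```

>>> servo_tool([
  [[0,0,0],[0,0,0]],
  [[0,0,0],[0,0,0]],
  [[0,0,0],[0,0,0]],
  [[0,0,0],[0,0,0]],
  [[0,0,0],[0,0,0]],
  [[0,0,0],[0,0,0]],
  [[0,0,0],[0,0,0]],
  [[0,0,0],[0,0,0]],
  [[0,0,0],[0,0,0]],
  [[0,0,0],[0,0,0]],
  [[0,0,0],[0,0,0]],
  [[0,0,0],[0,0,0]],
  [[0,0,0],[0,0,0]],
  [[0,0,0],[0,0,0]],
  [[0,0,0],[0,0,0]],
  [[0,0,0],[0,0,0]],
  [[0,0,0],[0,0,0]],
  [[0,0,0],[0,0,0]],
  [[0,0,0],[0,0,0]],
  [[0,0,0],[0,0,0]],
])

```text
clock: 46.65
tcp_pos: [0.5441, -0.011, 0.1313]
orientation: [3.139, -0.123, 0.0]
contact_force: [0.1, 0.1, -1.8]
grip_width: 0.0331
gripper_force: 60.3
```

```bash
python3 - <<'E'
from h import *
o=r.get_obs(); print(o["tcp_pos"],o["clock"])
p,d=r.grab_frame("side"); cv2.imwrite("pics/side6.png",cv2.resize(p[150:270,230:390,::-1],(780,585),interpolation=cv2.INTER_CUBIC))
print([(x["uv"],x["confidence"]) for x in r.mark_of("side","lens")])
def px(c,X):
    m=cm(c); T=np.linalg.inv(np.array(m["extrinsics"])); q=T@[*X,1]; a=q[:2]/q[2]; a=a*(1+m["k1"]*(a@a)); return a*[m["fx"],m["fy"]]+[m["cx"],m["cy"]]
L=np.array((.6095,-.0178,.1177))-[.0007,.002,0]; print("expected lens px",px("side",L)," tail",px("side",np.array((.4695,-.0067,.1247))-[.0007,.002,0]), "label px",px("side",(.6791,-.0253,.047)))
E
```

```text
[ 0.5440644  -0.01103063  0.13130307] 46.65
[([310.6, 198.3], 0.88), ([285.5, 209.1], 0.55)]
expected lens px [309.24137507 199.61713207]  tail [256.33029371 203.67422739] label px [333.52990972 218.19621081]
```

View pics/side6.png

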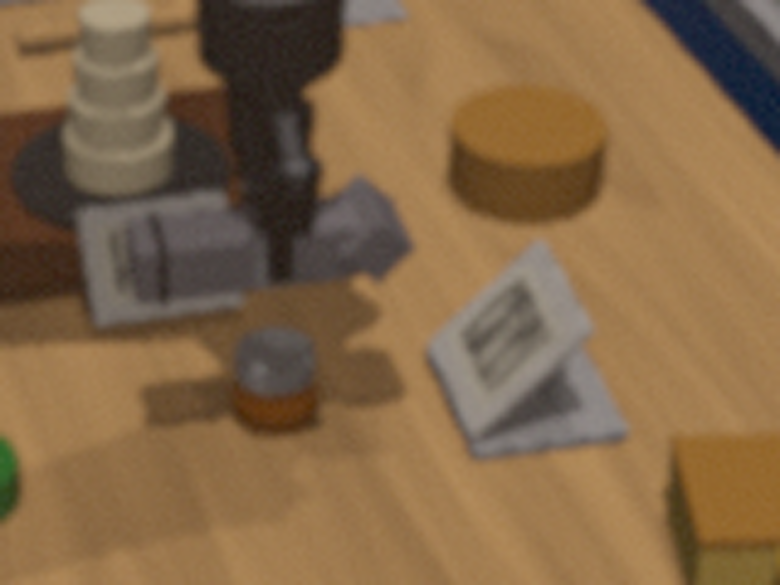

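The lens is seen at (310.6,198.3) against the expected (309,200), and the label is at crop (507,335) as computed. The aim holds. I'll hold one more second, then turn toward the board label while raised.

>>> servo_tool([
  [[0,0,0],[0,0,0]],
  [[0,0,0],[0,0,0]],
  [[0,0,0],[0,0,0]],
  [[0,0,0],[0,0,0]],
  [[0,0,0],[0,0,0]],
  [[0,0,0],[0,0,0]],
  [[0,0,0],[0,0,0]],
  [[0,0,0],[0,0,0]],
  [[0,0,0],[0,0,0]],
  [[0,0,0],[0,0,0]],
  [[0,0,0],[0,0,0]],
])

```text
clock: 47.85
tcp_pos: [0.5441, -0.011, 0.1313]
orientation: [3.139, -0.123, 0.0]
contact_force: [-0.4, -0.6, -1.9]
grip_width: 0.0329
gripper_force: 60.3
```

>>> servo_tool([
  [[-0.01,0,-0.04],[0,0,0]],
  [[-0.03,0,-0.12],[0,0,-0.02]],
  [[-0.06,0.01,-0.18],[0,0,-0.07]],
  [[-0.09,0.01,-0.2],[0,0,-0.13]],
  [[-0.12,0.02,-0.2],[0,0,-0.2]],
  [[-0.124,0.022,-0.2],[0,0,-0.27]],
  [[-0.124,0.022,-0.2],[0,0,-0.34]],
  [[-0.124,0.022,-0.2],[0,0,-0.41]],
  [[-0.124,0.022,-0.2],[0,0,-0.48]],
  [[-0.124,0.022,-0.2],[0,0,-0.55]],
  [[-0.124,0.022,-0.2],[0,0,-0.62]],
  [[-0.124,0.022,-0.2],[0,0,-0.69]],
  [[-0.124,0.022,-0.2],[0,0,-0.76]],
  [[-0.124,0.022,-0.2],[0,0,-0.82]],
  [[-0.124,0.022,-0.2],[0,0,-0.87]],
  [[-0.124,0.022,-0.2],[0,0,-0.9]],
  [[-0.124,0.022,-0.2],[0,0,-0.9]],
  [[-0.124,0.022,-0.2],[0,0,-0.9]],
])

```text
clock: 49.65
tcp_pos: [0.5127, -0.0143, 0.1818]
orientation: [2.468, 1.943, 0.0]
contact_force: [0.8, -0.0, -1.5]
grip_width: 0.0332
gripper_force: 60.2
```

```bash
python3 - <<'E'
from h import *
o=r.get_obs(); print(o["tcp_pos"],o["joints"].round(2),rel((.5128,-.0140,.1188),R.from_euler("z",87.4,degrees=True)*R.from_rotvec([np.pi,0,0])),o["grip_width"])
E
```

```text
[ 0.51274523 -0.01425263  0.18179506] [ 0.14  0.31 -0.28  1.99  0.11  0.85 -0.44] (array([ 1.10e-03, -2.00e-04,  2.52e-01]), array([ 4.000e-04,  1.000e-04, -1.221e-01])) 0.03318183843831082
```

>>> servo_tool([
  [[0,0,0.02],[0,0,-0.03]],
  [[0,0,0.08],[0,0,-0.08]],
  [[0.001,0,0.15],[0,0,-0.12]],
  [[0.001,0,0.21],[0,0,-0.122]],
  [[0.001,0,0.245],[0,0,-0.122]],
  [[0.001,0,0.252],[0,0,-0.122]],
  [[0.001,0,0.252],[0,0,-0.122]],
  [[0.001,0,0.252],[0,0,-0.122]],
  [[0.001,0,0.252],[0,0,-0.122]],
])

```text
clock: 50.55
tcp_pos: [0.5133, -0.0138, 0.119]
orientation: [2.269, 2.171, 0.001]
contact_force: [0.0, 0.7, -1.7]
grip_width: 0.0329
gripper_force: 60.2
```

```bash
python3 - <<'E'
from h import *
o=r.get_obs(); print(o["tcp_pos"],rel((.5128,-.0140,.1188),R.from_euler("z",87.4,degrees=True)*R.from_rotvec([np.pi,0,0])),o["contact_force"])
p,d=r.grab_frame("side"); cv2.imwrite("pics/side7.png",cv2.resize(p[130:250,200:360,::-1],(780,585),interpolation=cv2.INTER_CUBIC))
print([(x["uv"],x["confidence"]) for x in r.mark_of("side","lens")])
def px(c,X):
    m=cm(c); T=np.linalg.inv(np.array(m["extrinsics"])); q=T@[*X,1]; a=q[:2]/q[2]; a=a*(1+m["k1"]*(a@a)); return a*[m["fx"],m["fy"]]+[m["cx"],m["cy"]]
print("lens px",px("side",(.5151,.0507,.1052)),"label",px("side",(.5183,.1213,.0345)))
E
```

```text
[ 0.51326671 -0.01383968  0.119013  ] (array([-0.0007, -0.0018,  0.0008]), array([0.0008, 0.    , 0.0007])) [ 0.04606807  0.73022985 -1.69603423]
[([268.9, 196.9], 0.85)]
lens px [267.75605438 195.04177235] label [262.79153949 202.47341473]
```

View pics/side7.png

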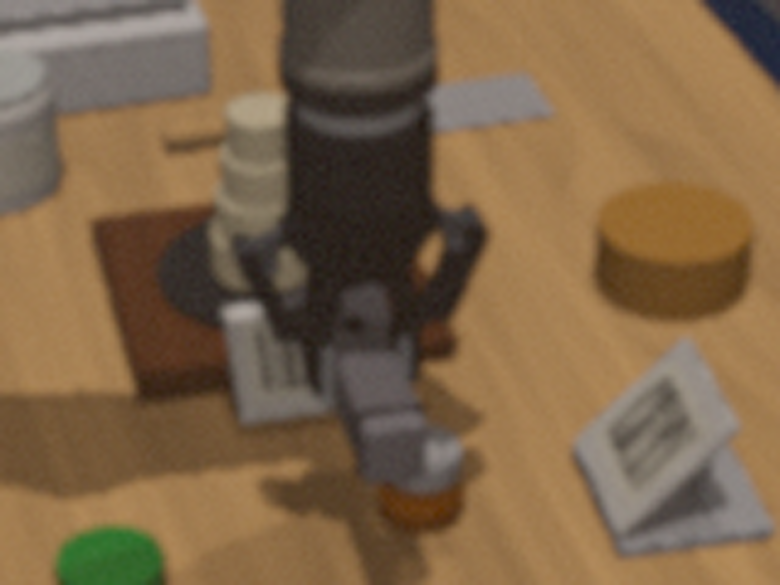

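The scanner points at the board label (crop about (285,360)), clear of the ledge and of the pot below it. Holding.

>>> servo_tool([
  [[0,0,0],[0,0,0]],
  [[0,0,0],[0,0,0]],
  [[0,0,0],[0,0,0]],
  [[0,0,0],[0,0,0]],
  [[0,0,0],[0,0,0]],
  [[0,0,0],[0,0,0]],
  [[0,0,0],[0,0,0]],
  [[0,0,0],[0,0,0]],
  [[0,0,0],[0,0,0]],
  [[0,0,0],[0,0,0]],
  [[0,0,0],[0,0,0]],
  [[0,0,0],[0,0,0]],
  [[0,0,0],[0,0,0]],
  [[0,0,0],[0,0,0]],
  [[0,0,0],[0,0,0]],
  [[0,0,0],[0,0,0]],
  [[0,0,0],[0,0,0]],
  [[0,0,0],[0,0,0]],
  [[0,0,0],[0,0,0]],
  [[0,0,0],[0,0,0]],
])

```text
clock: 52.65
tcp_pos: [0.5128, -0.0138, 0.1183]
orientation: [-2.27, -2.172, 0.0]
contact_force: [1.0, -0.3, -2.4]
grip_width: 0.033
gripper_force: 60.2
```

>>> servo_tool([
  [[0,0,0],[0,0,0]],
  [[0,0,0],[0,0,0]],
  [[0,0,0],[0,0,0]],
  [[0,0,0],[0,0,0]],
  [[0,0,0],[0,0,0]],
  [[0,0,0],[0,0,0]],
  [[0,0,0],[0,0,0]],
  [[0,0,0],[0,0,0]],
  [[0,0,0],[0,0,0]],
  [[0,0,0],[0,0,0]],
  [[0,0,0],[0,0,0]],
  [[0,0,0],[0,0,0]],
])

```text
clock: 53.85
tcp_pos: [0.5128, -0.0139, 0.1183]
orientation: [2.27, 2.172, 0.0]
contact_force: [-0.2, -0.4, -1.3]
grip_width: 0.033
gripper_force: 60.2
```

>>> servo_tool([
  [[0,0,-0.04],[0,0,0]],
  [[0,0,-0.12],[0,0,0.02]],
  [[-0.03,0,-0.2],[0,0,0.07]],
  [[-0.08,-0.01,-0.24],[0,0,0.13]],
  [[-0.15,-0.02,-0.25],[0,0,0.2]],
  [[-0.22,-0.03,-0.25],[0,0,0.27]],
  [[-0.3,-0.04,-0.25],[0,0,0.34]],
  [[-0.38,-0.05,-0.25],[0,0,0.41]],
  [[-0.46,-0.06,-0.25],[0,0,0.48]],
  [[-0.54,-0.07,-0.25],[0,0,0.55]],
  [[-0.62,-0.08,-0.25],[0,0,0.62]],
  [[-0.7,-0.09,-0.25],[0,0,0.69]],
  [[-0.77,-0.1,-0.25],[0,0,0.76]],
  [[-0.83,-0.1,-0.25],[0,0,0.82]],
  [[-0.88,-0.1,-0.25],[0,0,0.87]],
  [[-0.9,-0.1,-0.25],[0,0,0.9]],
  [[-0.9,-0.1,-0.25],[0,0,0.916]],
  [[-0.9,-0.1,-0.25],[0,0,0.916]],
  [[-0.9,-0.1,-0.25],[0,0,0.916]],
])

```text
clock: 55.75
tcp_pos: [0.4781, -0.2368, 0.181]
orientation: [-3.138, -0.141, -0.0]
contact_force: [-0.4, 0.2, -2.0]
grip_width: 0.0331
gripper_force: 60.3
```

```bash
python3 - <<'E'
from h import *
o=r.get_obs(); print(o["tcp_pos"],rel((.4642,-.3629,.029),R.from_euler("z",5.0,degrees=True)*R.from_rotvec([np.pi,0,0])),o["grip_width"])
E
```

```text
[ 0.47809459 -0.23682879  0.18102527] (array([-0.1008,  0.4975,  0.6079]), array([-0.0002, -0.0002,  0.0017])) 0.03309063117269839
```

>>> servo_tool([
  [[-0.01,0.04,0],[0,0,0]],
  [[-0.03,0.13,0],[0,0,0]],
  [[-0.06,0.25,0.03],[0,0,0]],
  [[-0.08,0.37,0.1],[0,0,0]],
  [[-0.1,0.46,0.2],[0,0,0]],
  [[-0.101,0.495,0.32],[0,0,0]],
  [[-0.101,0.497,0.43],[0,0,0]],
  [[-0.101,0.497,0.51],[0,0,0]],
  [[-0.101,0.497,0.55],[0,0,0]],
  [[-0.101,0.497,0.56],[0,0,0]],
  [[-0.101,0.497,0.56],[0,0,0]],
  [[-0.101,0.497,0.56],[0,0,0]],
  [[-0.101,0.497,0.56],[0,0,0]],
])

```text
clock: 57.05
tcp_pos: [0.4644, -0.3639, 0.042]
orientation: [3.137, 0.138, 0.003]
contact_force: [0.0, -0.6, -1.0]
grip_width: 0.0333
gripper_force: 60.3
```

```bash
python3 - <<'E'
from h import *
o=r.get_obs(); print(o["tcp_pos"],rel((.4642,-.3629,.0288),R.from_euler("z",5.0,degrees=True)*R.from_rotvec([np.pi,0,0])),o["contact_force"])
E
```

```text
[ 0.46439256 -0.36394191  0.04196063] (array([-0.0005, -0.0043,  0.0526]), array([ 0.0008, -0.0011,  0.0005])) [ 0.03264199 -0.59733686 -1.02332325]
```

>>> servo_tool([
  [[0,-0.004,0.015],[0,0,0]],
  [[0,-0.004,0.03],[0,0,0]],
  [[0,-0.004,0.042],[0,0,0]],
  [[0,-0.004,0.05],[0,0,0]],
  [[0,-0.004,0.052],[0,0,0]],
  [[0,-0.004,0.052],[0,0,0]],
  [[0,-0.004,0.052],[0,0,0]],
])

```text
clock: 57.75
tcp_pos: [0.4634, -0.3623, 0.0286]
orientation: [-3.138, -0.138, 0.001]
contact_force: [-3.7, 2.9, 9.5]
grip_width: 0.0331
gripper_force: 61.7
```

>>> servo_tool([
  [[0,0,0],[0,0,0]],
  [[0,0,0],[0,0,0]],
  [[0,0,0],[0,0,0]],
  [[0,0,0],[0,0,0]],
  [[0,0,0],[0,0,0]],
  [[0,0,-0.06],[0,0,0]],
  [[0,0,-0.16],[0,0,0]],
  [[0,0,-0.3],[0,0,0]],
  [[0,0,-0.46],[0,0,0]],
  [[0,-0.1,-0.6],[0,0,0]],
  [[0,-0.3,-0.66],[0,0,0]],
  [[0,-0.5,-0.66],[0,0,0]],
  [[0,-0.66,-0.66],[0,0,0]],
  [[0,-0.7,-0.66],[0,0,0]],
  [[0,-0.7,-0.66],[0,0,0]],
  [[0,-0.7,-0.66],[0,0,0]],
], claw=0)

```text
clock: 59.35
tcp_pos: [0.4484, -0.1895, 0.1935]
orientation: [3.138, 0.137, 0.002]
contact_force: [-1.0, 0.7, 0.4]
grip_width: 0.0854
gripper_force: 0.0
```

```bash
python3 look2.py; python3 scan.py; python3 - <<'E'
from h import *
p,d=r.grab_frame("side"); t=np.load("lastp.npy")
cv2.imwrite("pics/end.png",np.hstack([cv2.resize(t[60:300,100:480,::-1],(440,278)),cv2.resize(p[140:400,150:400,::-1],(267,278))]))
cv2.imwrite("pics/end.png",cv2.resize(t[60:300,100:480,::-1],(800,505)))
o=r.get_obs();print(o["clock"],o["contact_force"])
E
```

```text
[ 0.4483 -0.19    0.1933] 59.4
lvl 0.136 259 0.1354 [0.5226 0.2429] [0.52275753 0.24279967] [0.04373944 0.04427941]
rect ((0.5889068245887756, -0.42430710792541504), (0.034916676580905914, 0.004216562025249004), 76.72189331054688)
59.5 [ 0.45726316 -0.23923413  0.17678509]Traceback (most recent call last):
  File "scan.py", line 15, in <module>
    f=np.polyfit(ts,ms,1); e=e+f[0]*n_; e/=np.linalg.norm(e)
    raise TypeError("expected non-empty vector for x")
TypeError: expected non-empty vector for x
```

View pics/end.png

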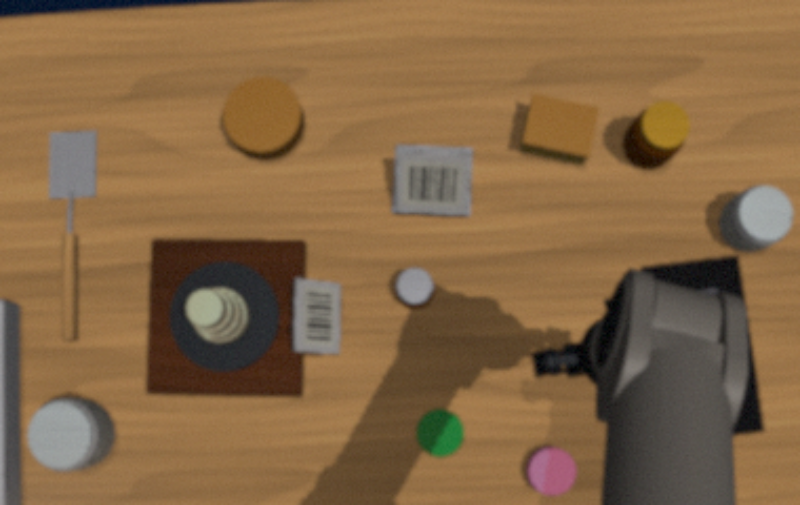

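The picture shows the stack intact at (220,313) and the bystanders in place, but the arm covers the mat. I'll clear the view and check the scanner before handing in.

>>> servo_tool([
  [[0.04,-0.15,0],[0,0,0]],
  [[0.1,-0.35,0],[0,0,0]],
  [[0.18,-0.55,0],[0,0,0]],
  [[0.24,-0.73,0],[0,0,0]],
  [[0.24,-0.8,0],[0,0,0]],
  [[0.24,-0.8,0],[0,0,0]],
  [[0.24,-0.8,0],[0,0,0]],
  [[0.24,-0.8,0],[0,0,0]],
])

```text
clock: 60.3
tcp_pos: [0.4904, 0.0141, 0.1926]
orientation: [3.138, 0.133, -0.001]
contact_force: [0.2, -1.1, -0.2]
grip_width: 0.0857
gripper_force: 0.0
```

```bash
python3 look2.py; python3 scan.py; python3 - <<'E'
from h import *
t=np.load("lastp.npy"); cv2.imwrite("pics/end2.png",cv2.resize(t[160:290,300:500,::-1],(800,520)))
pn=t; m=np.zeros(pn.shape[:2],np.uint8); m[176:276,396:470]=(pn[176:276,396:470].astype(int).sum(2)<150)
m=cv2.morphologyEx(m,cv2.MORPH_CLOSE,np.ones((25,25),np.uint8)); v,u=np.nonzero(m); q=np.array([at_z("top",(a,b),.004)[:2] for a,b in zip(u,v)]).astype(np.float32); print("mat",cv2.minAreaRect(q))
E
```

```text
[0.4904 0.0141 0.1927] 60.35
lvl 0.136 260 0.1356 [0.5225 0.243 ] [0.52272123 0.24281478] [0.04381204 0.04424916]
rect ((0.46350330114364624, -0.36395174264907837), (0.14960850775241852, 0.05036773160099983), 6.223021984100342)
yaw 4.871106977881386 t -0.07855883617140395 0.0711015976772983 origin est [ 0.46307128 -0.36317151] w -0.019253577381338448 0.018442792862660363
z body 0.03977756622093365 z head 0.036654202035194094
mat ((0.46449726819992065, -0.3646698594093323), (0.2259647697210312, 0.12664932012557983), 5.2986955642700195)
```

View pics/end2.png

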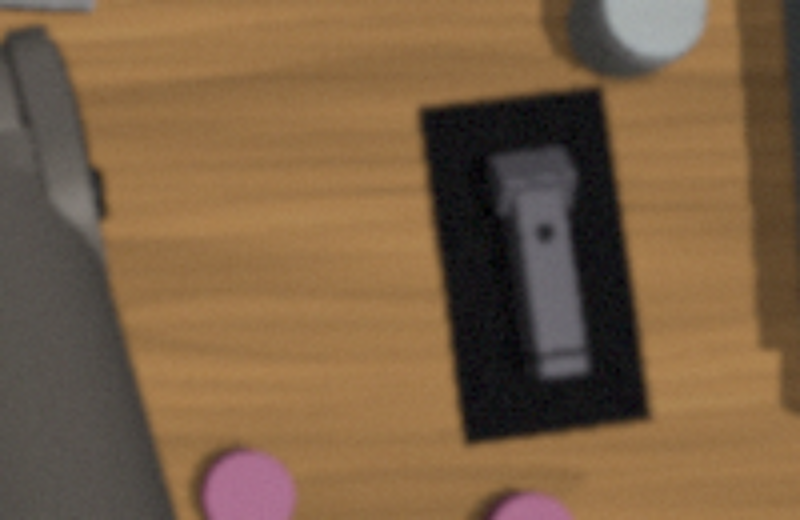

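The scanner lies flat and lengthways at crop (540,265), within about 2 mm of the mat centre and parallel to it. The stack is intact.

```bash
python3 -c "
from bench import r
print(r.hand_in())"
```

```text
the job is handed in; nothing more can be done
None
```

The job is handed in after about 60 s of the 210 s: all four goat cheeses are stacked centred on the slate plate, largest at the bottom, both labels were scanned in order (each held over two seconds from about 10 cm, no contact), and the scanner is back flat on its mat; the final check found stack and scanner within about 2 mm of centre, and hand-in gave no verdict.

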